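# Screw the lid onto the tilted polishing drum

### The arm

A 6-joint arm with a two-finger parallel gripper is mounted at the origin on the work surface. World frame = base frame: x ahead of the robot, y to its left, z up, the work surface at z = 0. Lengths are in mm, angles in degrees, forces in N, time in s.
With the tool pointing down it reaches from about 250 to 800 mm from the base axis. Payload 3.9 kg.
Tool frame: the origin (TCP) lies at the very end of the fingers, on their centre line; the grasp point (between the pads) lies 19 mm behind it (robot.tcp_to_grasp is the x of the grasp point in the tool frame, in mm); x points along the fingers, z is the direction in which the jaws open and shut, and the axes are right-handed (so a half turn about x gives the same grasp; the last joint's range is limited). The gripper opens to 85 mm and grips with 20 to 120 N. Pads are 22 mm wide; open, the fingers measure 114 mm over their backs; the gripper's body (76 mm by 85 mm) begins 54 mm behind the grasp point. The pads swing forward as they close: fully open they stand 13 mm farther back than shut.
Start: joints at [0, 14.897, -7.913, 67.191, 0, 90], TCP at [524.991, -0, 231.304] pointing down, gripper open.
Joint ranges: [-159.42, 159.42], [-47.68, 98.78], [-73.54, 78.23], [-108.79, 121.32], [-90, 84.71], [-180, 180]. Speed limits (degrees/s): [147.25, 147.25, 180, 180, 180, 180].

### API

Orientations are given as [roll, pitch, yaw] about the fixed x, y, z axes, in that order (R = Rz(yaw) Ry(pitch) Rx(roll)).
In Python, from bench import robot gives the robot as it stands.
- The arm moves only by the tool servo_tool, never from a script. Its arguments are lists of equal length, an entry for each row: "hand": the closure, from 0 (fully open) to 1 (shut); "slide": the shift along the tool's x, y, z in mm, a list of three; "roll": the turn about the tool's x in rad. A call has exactly 8 rows; each row is the pose to reach, as a shift and turn from the pose commanded when the call began, along the tool's axes at that moment; what a row does not reach only later rows make up. A row lasts 1/10 s, in which the tool goes at most 50 mm and 8.59 degrees, less where a joint would pass 70% of its speed; a pose out of reach is approached as far as the arm can. A call with a gripper value outside its range is refused whole. The fingers move at their own pace and stop on an object; "newtons" is the grip in N (left out, the last holds). Time passes only in rows, so rows that repeat a pose let the fingers close, or fill a call up. It gives the time, the measured TCP pose, the force and the opening at its end, in the units of the state.
- robot.sense(): the state, without advancing time (a new reading comes with each control period).
- robot.capture(name): name is "scene" or "side" or "wrist"; returns a dict with "pixels" (384x512x3 uint8, red, green, blue), "intrinsics" (3x3 intrinsics, pixels), "rvec" (rotation vector, rad) and "tvec" (3), from world to camera coordinates, as OpenCV has them; the wrist camera has in their place "T_tool_cam" (4x4, takes a point from camera to tool coordinates, whose origin is the TCP and whose axes are the tool frame's). Camera axes: x right, y down, z forward; pixel columns grow to the right and rows downward; lengths in mm; the calibration is good to about 2 mm. A picture is of the moment at which its call begins: read the wrist's pose just before it. There is no depth.
- robot.hand_in(): hands the job in, once; it reports no verdict.
Trained networks look in a picture, given as the dict that the camera call returned (one of the last four; its "shot" number tells which), for a name from the list of things; names that differ only in an ending like _2 or _b are one class to them, and where a whole thing is asked for, a point or a joint stands for the part that bears it (a point fixed in the world has none). Each returns a list of dicts, best first, with "confidence" (0 to 1); they miss things now and then, are a little off and sometimes report something else, mostly with a low value. They report only what shows in the picture. A call takes as long as a camera call. They do not tell look-alikes from the thing itself.
- robot.recognise(picture, label): "pixel" ([column, row] in pixels, amid what is visible of it).
The state is a dict: "time": time; "joint_positions": joint angles; "joint_velocities": joint speeds; "joint_efforts": joint torques, N m; "eef_pos": TCP position; "ee_rot": TCP orientation; "ft_force": force on the tool from outside, world axes, zero at the start; "ft_torque": the same for the moment, N m; "grip_width": finger opening in mm.
Only numpy, scipy, OpenCV 4.12 (cv2) and the standard library are available. Lean on these libraries where they do the work, as an engineer would, in place of code of your own. Each camera call takes 0.05 s, during which the arm holds its last target.

### The job

Take the orange screw lid from the bench, put it on the open neck of the tilted polishing drum and screw it fully home, so that it sits square with its underside down on the neck's rim, then let go of it. The thread start cannot be told from the poses: turn the lid backward (anticlockwise, looking down on it) until you feel it drop a little, then forward. Do not force it, and leave the other things on the bench where they are.

Things in the scene. Friction and masses are not known exactly. Their poses are not given: they have to be found in the camera images.
- lid_center (a point): Orange screw lid lying upright on the bench, 79 mm across, 60.5 mm high: skirt 21.5 mm high (wall 3.5), top plate 5 mm, and on it an upright bar grip 60 mm long (lid x), 14 mm thick (lid y), 34 mm high. 0.1 to 0.2 kg. This point is on its axis, 30 mm above the skirt's lower edge, 3.5 mm above the plate's top face; z points up out of the grip.
- lid: The same lid; origin at the centre of the skirt's lower edge. Inside, 3 mm above that edge, three round lugs 3.5 mm thick point inward, at lid +x (white mark on the plate) and 120 degrees either side; their tips are 31.2 mm from the axis. Let go on the neck it stays there (perhaps cocked if it stood on the stop teeth) and can be regrasped.
- mouth (a point): Centre of the rim of the drum's neck. z points out of it along the drum's axis, 28 degrees from upright, leaning roughly towards the robot; its x, y belong to the fixed green stand and tell nothing of the thread. White hollow neck: outer radius 29.5 mm, tapered to 26.5 at the rim over 5 mm. lid_center is 8.5 mm above this point along z when home (plate on the rim).
- thread_top (a point): Point on the drum's axis 9 mm below the rim: level top of three equal right-hand threads (ridges to 34 mm radius, 120 degrees apart, turned differently each time; lid's sideways play 1.7 mm). Lugs riding here put lid_center about 20 mm above the mouth (23 if on the 3 mm stop teeth, 4 degrees wide, at the backward side of each start; turning forward the lugs jam on them).
- thread_low (a point): Point on the axis 16 mm below the rim: floor of the thread starts, gaps 24 degrees wide (18 free for a lug). Turned backward (anticlockwise from outside, + about mouth z) by at most 120 degrees, lugs drop about 7 mm into them: lid_center 12.5 to 14 mm above the mouth. Forward (clockwise) the lid then sinks 4 mm per 65 degrees; home after 65 to 85, tight after about 85 to 105.
- tumbler: Tumbler on a green foot (240 x 170 mm, with a motor box), origin under the stand on the bench. It carries a black rubber drum, 120 mm across and 135 mm long, which is held by its drive: it does not turn under less than 4 N m. The neck stands 30 mm out of it.
- bowl: white ceramic bowl, 90 mm across, 40 mm high; origin under its centre (bystander)
- polish: amber glass jar of polish with black cap, 52 mm across, 85 mm high; origin under its centre (bystander)
- brush: brush, 170 mm long, lying flat, along its x axis; origin at its underside (bystander)
- driver: screwdriver with wooden handle, 180 mm long, lying along its x axis; origin at its underside (bystander)
- pliers: pliers with yellow handles, 180 mm long, lying along their x axis; origin at the underside of the pivot (bystander)
- mandrel_center (a point): upright tapering wooden ring stick on a round foot 64 mm across, 160 mm high; point on its axis, 80 mm up (bystander)
- loupe: small steel cylinder (loupe), 32 mm across, 28 mm high; origin under its centre (bystander)
There are look-alikes about, which are no part of the job. Of the things like the lid, leave any that is purple; of the rest the smaller one is meant.

How it is judged:
By the outcome, as a careful person would: the job done as asked, in the order asked, and still so for the second after the job is handed in, with the robot touching nothing.
It also fails if it takes over 69 s, if anything falls off the work surface, if the arm or the gripper's body presses on something with over 40 N, if the wrist force passes 120 N, or if a joint passes its speed limit or range.

## Working session

There is one attempt and no reset: what is moved stays moved. The work goes in short steps, Python scripts to look and compute and a tool call to move; the robot and the scene stay as the last step left them, time stands still between calls to the robot, and variables do not carry over. Pictures are saved under pics/ and viewed, and the job is handed in when it is done.

Besides the shell and the picture viewer there is one more tool, called as name(argument=value, ...) on one line, values as JSON. servo_tool: Moves the arm, as the interface text tells. Its arguments: {"type":"object","properties":{"hand":{"type":"array"},"slide":{"type":"array"},"roll":{"type":"array"},"newtons":{"type":"number"}},"required":["hand","slide","roll"]}

```bash
ls; mkdir -p pics; cat > h.py <<'E'
import numpy as np, cv2
from bench import robot
def cap(n,f=None):
    p=robot.capture(n)
    if f: cv2.imwrite('pics/'+f,cv2.cvtColor(p['pixels'],cv2.COLOR_RGB2BGR))
    return p
E
python3 - <<'E'
from h import *
s=robot.sense();print({k:np.round(v,3) for k,v in s.items()})
a=cap('scene','scene0.png')
for l in ['lid','lid_center','mouth','thread_top','tumbler']:
    print('scene',l,[(np.round(r['pixel'],1),round(r['confidence'],2)) for r in robot.recognise(a,l)])
b=cap('side','side0.png')
for l in ['lid','lid_center','mouth','thread_top','tumbler']:
    print('side',l,[(np.round(r['pixel'],1),round(r['confidence'],2)) for r in robot.recognise(b,l)])
np.savez('cal.npz',**{n+k:p[k] for n,p in(('scene',a),('side',b)) for k in('intrinsics','rvec','tvec')})
w=cap('wrist','wrist0.png')
print(np.round(w['T_tool_cam'],3),w['intrinsics'])
for p in (a,b):
    R=cv2.Rodrigues(p['rvec'])[0];print('cam at',-R.T@np.array(p['tvec']).ravel(),'fwd',R[2],'\n',p['intrinsics'])
E
```

```text
pics
{'time': np.float64(0.0), 'joint_positions': array([-2.0000e-03,  1.4934e+01, -7.9860e+00,  6.7190e+01, -2.0000e-03,
        8.9999e+01]), 'joint_velocities': array([-0.066,  0.059,  0.029, -0.073,  0.07 ,  0.057]), 'joint_efforts': array([-0.0000e+00, -4.0568e+01,  2.5393e+01,  1.9000e-02, -0.0000e+00,
        0.0000e+00]), 'eef_pos': array([ 5.24312e+02, -2.70000e-02,  2.30480e+02]), 'ee_rot': array([-178.773,   89.889, -178.774]), 'ft_force': array([-0.16 ,  0.079,  0.641]), 'ft_torque': array([-0.03 ,  0.022,  0.003]), 'grip_width': np.float64(85.584)}
scene lid [(array([226. , 212.4]), 0.7), (array([179.6, 219.7]), 0.69), (array([200.2, 248.8]), 0.61)]
scene lid_center [(array([227.5, 216.3]), 0.98), (array([182.2, 219.5]), 0.82), (array([203.5, 247.5]), 0.67)]
scene mouth []
scene thread_top []
scene tumbler [(array([288.4, 232.6]), 0.75)]
side lid [(array([282.4, 175.7]), 0.86), (array([317. , 190.3]), 0.72), (array([281.7, 208.1]), 0.61)]
side lid_center [(array([279.2, 209.9]), 0.95), (array([315.3, 190.9]), 0.74), (array([281.9, 178.5]), 0.69)]
side mouth []
side threa
[... 174 characters left out ...]
e-01  7.69550e+01]
 [ 1.00000e+00 -0.00000e+00 -1.00000e-03  5.27000e-01]
 [ 0.00000e+00  0.00000e+00  0.00000e+00  1.00000e+00]] [[275.51307441   0.         254.93806573]
 [  0.         275.51307441 190.48656218]
 [  0.           0.           1.        ]]
cam at [ 996.85871312 -613.97484343  988.89667565] fwd [-0.42790917  0.52583541 -0.73511282] 
 [[376.64353794   0.         258.44560253]
 [  0.         376.64353794 186.01563332]
 [  0.           0.           1.        ]]
cam at [ 209.87704159  820.4835307  1067.92433413] fwd [ 0.21637303 -0.65833992 -0.72095163] 
 [[419.53879297   0.         256.70194129]
 [  0.         419.53879297 189.14856669]
 [  0.           0.           1.        ]]
```

View pics/scene0.png

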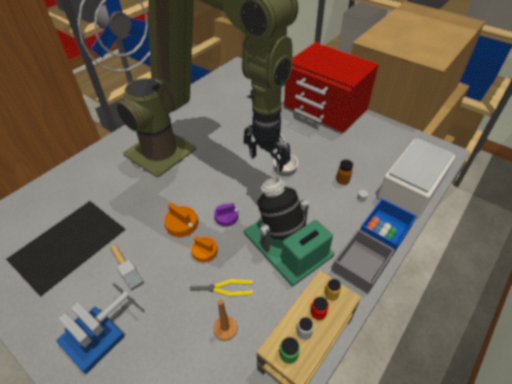

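View pics/side0.png

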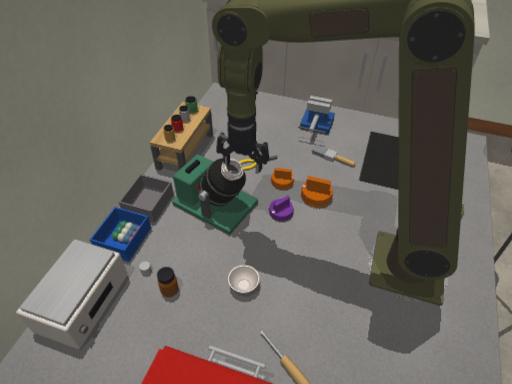

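View pics/wrist0.png

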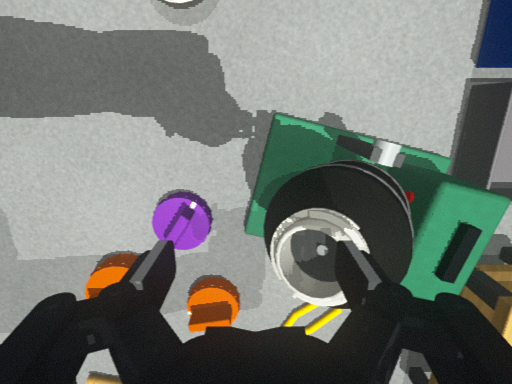

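The candidates for the lid are:
- **Purple:** scene (226,213), side (282,208). Excluded by colour.
- **Large orange:** scene (180,220), side (317,190).
- **Small orange:** scene (204,248), side (282,177). This is my choice, and I'll check it up close.

```bash
cat >> h.py <<'E'
def K(p): return np.array(p['intrinsics'])
def rays(p,uv,toolT=None):
    uv=np.atleast_2d(uv).astype(float)
    d=np.c_[uv,np.ones(len(uv))]@np.linalg.inv(K(p)).T
    if 'rvec' in p:
        R=cv2.Rodrigues(np.array(p['rvec'],float))[0]; C=-R.T@np.array(p['tvec'],float).ravel(); D=d@R
    else:
        T=toolT@np.array(p['T_tool_cam']); C=T[:3,3]; D=d@T[:3,:3].T
    return C,D/np.linalg.norm(D,axis=1)[:,None]
def tri(*cr):
    A=np.zeros((3,3));b=np.zeros(3)
    for C,D in cr:
        P=np.eye(3)-np.outer(D[0],D[0]);A+=P;b+=P@C
    x=np.linalg.solve(A,b)
    return x,[np.linalg.norm((np.eye(3)-np.outer(D[0],D[0]))@(x-C)) for C,D in cr]
from scipy.spatial.transform import Rotation as Ro
def toolT(s=None):
    s=s or robot.sense();T=np.eye(4);T[:3,:3]=Ro.from_euler('xyz',s['ee_rot'],degrees=True).as_matrix();T[:3,3]=s['eef_pos'];return T
def proj(p,X,tT=None):
    X=np.atleast_2d(X).astype(float)
    if 'rvec' in p: rv,tv=np.array(p['rvec'],float),np.array(p['tvec'],float)
    else:
        T=np.linalg.inv(tT@np.array(p['T_tool_cam']));rv=cv2.Rodrigues(T[:3,:3])[0];tv=T[:3,3]
    return cv2.projectPoints(X,rv,tv,K(p),None)[0].reshape(-1,2)
E
python3 - <<'E'
import pickle
from h import *
T=toolT();print(np.round(T,3))
z=np.load('cal.npz')
a={k:z['scene'+k] for k in('intrinsics','rvec','tvec')};b={k:z['side'+k] for k in('intrinsics','rvec','tvec')}
for n,u,v in(('small',(203.5,247.5),(281.9,178.5)),('big',(182.2,219.5),(315.3,190.9)),('purple',(227.5,216.3),(279.2,209.9))):
    print(n,tri(rays(a,u),rays(b,v)))
w={'intrinsics':[[275.513,0,254.938],[0,275.513,190.487],[0,0,1]]}
ims=[]
for f,c in(('scene0',(200,235)),('side0',(290,190)),('wrist0',(200,290)),('wrist0',(335,250))):
    im=cv2.imread(f'pics/{f}.png');r=60 if 'wrist' not in f else 90
    y0=max(0,min(384-2*r,c[1]-r));x0=c[0]-r
    ims.append(cv2.resize(im[y0:y0+2*r,x0:x0+2*r],(300,300),interpolation=cv2.INTER_CUBIC))
cv2.imwrite('pics/crop1.png',np.vstack([np.hstack(ims[:2]),np.hstack(ims[2:])]))
E
```

```text
[[ 0.00000e+00 -0.00000e+00  1.00000e+00  5.24989e+02]
 [ 0.00000e+00  1.00000e+00  0.00000e+00  2.70000e-02]
 [-1.00000e+00  0.00000e+00  0.00000e+00  2.31327e+02]
 [ 0.00000e+00  0.00000e+00  0.00000e+00  1.00000e+00]]
small (array([ 457.64867773, -221.13237258,   14.69174518]), [np.float64(0.3468063718267994), np.float64(0.34680637182687823)])
big (array([ 331.22838496, -190.85020361,   23.16809748]), [np.float64(1.5412011999930917), np.float64(1.5412011999931388)])
purple (array([427.68115038, -81.3306937 ,   6.18071564]), [np.float64(1.7182646911972888), np.float64(1.7182646911973516)])
```

View pics/crop1.png

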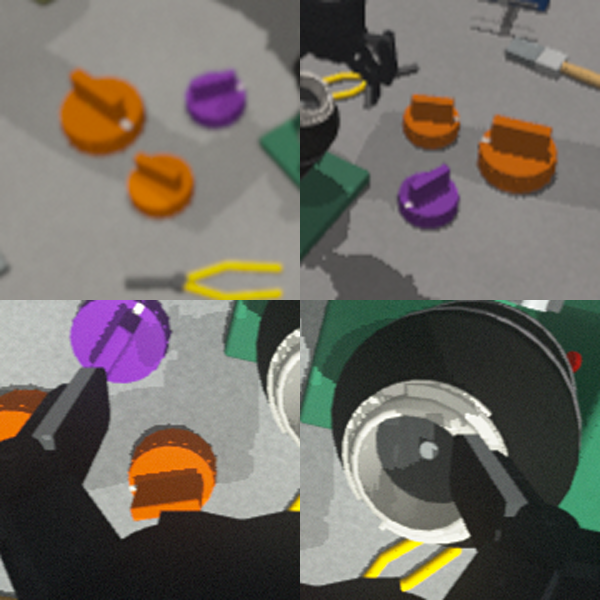

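The crop confirms the choice: the small orange lid has its white mark at the wrist-left end of the bar, at wrist (189,312). The moves only offer a roll about tool x, so I'll check the robot's public documentation before planning the tilt.

```bash
python3 - <<'E'
from h import *
z=np.load('cal.npz')
a={k:z['scene'+k] for k in('intrinsics','rvec','tvec')};b={k:z['side'+k] for k in('intrinsics','rvec','tvec')}
print(tri(rays(a,(273,186)),rays(b,(232,170))))
ims=[]
for f,c in(('scene0',(280,205)),('side0',(225,180))):
    im=cv2.imread(f'pics/{f}.png');r=50
    ims.append(cv2.resize(im[c[1]-r:c[1]+r,c[0]-r:c[0]+r],(400,400),interpolation=cv2.INTER_CUBIC))
cv2.imwrite('pics/crop2.png',np.hstack(ims))
E
```

```text
(array([567.85781529, -23.56257477, 198.52666766]), [np.float64(1.6601864717903532), np.float64(1.660186471790508)])
```

View pics/crop2.png

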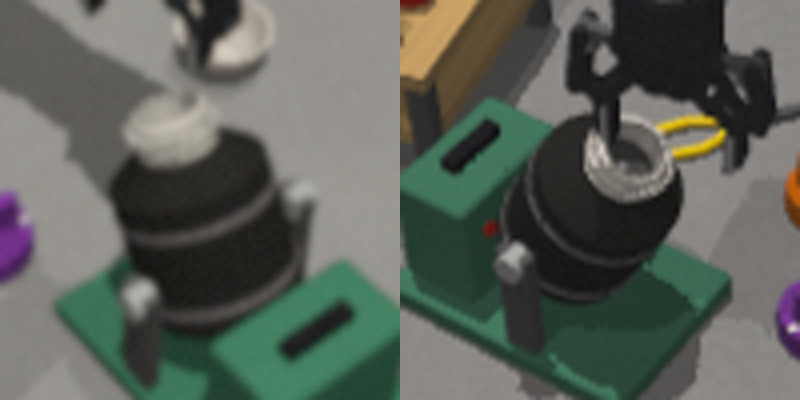

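servo_tool(hand=[0,0,0,0,0,0,0,0], slide=[[-30,0,0],[-60,-20,0],[-70,-50,-10],[-70,-80,-20],[-70,-90,-25],[-70,-90,-25],[-70,-90,-25],[-70,-90,-25]], roll=[0,0,0,0,0,0,0,0])

```text
time: 1.45
eef_pos: [500.2, -89.1, 301.0]
ee_rot: [126.9, 90.0, 126.9]
ft_force: [0.5, -0.4, -0.6]
grip_width: 85.8
```

```bash
python3 - <<'E'
from h import *
s=robot.sense();T=toolT(s);print(np.round(s['eef_pos'],1),np.round(s['ee_rot'],2),s['time'])
w=cap('wrist','wrist1.png')
for l in ['lid_center','mouth','thread_top']:
    print(l,[(np.round(r['pixel'],1),round(r['confidence'],2)) for r in robot.recognise(w,l)])
a=cap('scene','scene1.png');b=cap('side','side1.png')
for n,p in(('scene',a),('side',b)):
  for l in ['lid_center','mouth','thread_top']:
    print(n,l,[(np.round(r['pixel'],1),round(r['confidence'],2)) for r in robot.recognise(p,l)])
np.savez('w1.npz',T=T,intrinsics=w['intrinsics'],T_tool_cam=w['T_tool_cam'])
ims=[]
for f,c,r in(('scene1',(280,195),40),('side1',(225,175),40)):
    im=cv2.imread(f'pics/{f}.png')
    ims.append(cv2.resize(im[c[1]-r:c[1]+r,c[0]-r:c[0]+r],(400,400),interpolation=cv2.INTER_CUBIC))
cv2.imwrite('pics/crop3.png',np.hstack(ims))
E
```

```text
[500.2 -89.1 301. ] [126.86  89.96 126.92] 1.45
lid_center [(array([147.8, 218.6]), 0.86), (array([232. , 233.3]), 0.78), (array([205. , 150.2]), 0.78)]
mouth [(array([234.2, 233.5]), 0.74), (array([339.1, 121.7]), 0.59)]
thread_top []
scene lid_center [(array([182. , 218.9]), 0.71), (array([228.4, 212.5]), 0.59), (array([127.1, 269. ]), 0.56)]
scene mouth []
scene thread_top [(array([283.8, 163.6]), 0.18)]
side lid_center [(array([313.4, 193.1]), 0.9), (array([280.9, 211. ]), 0.83), (array([283.5, 179.2]), 0.6)]
side mouth [(array([240.7, 141.9]), 0.67)]
side thread_top []
```

View pics/wrist1.png

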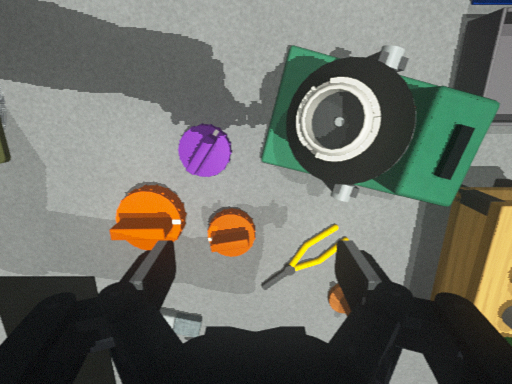

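View pics/crop3.png

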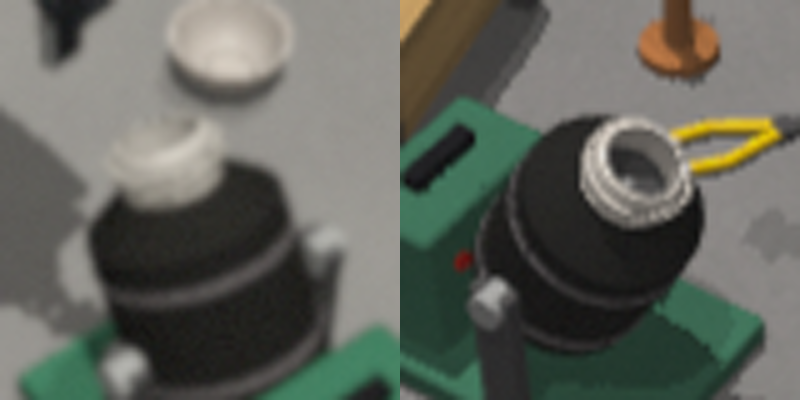

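```bash
python3 - <<'E'
from h import *
im=cv2.imread('pics/wrist1.png')
a=cv2.resize(im[65:175,285:395],(600,600),interpolation=cv2.INTER_CUBIC)
cv2.imwrite('pics/crop4.png',a)
E
```

```text
(no output)
```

View pics/crop4.png

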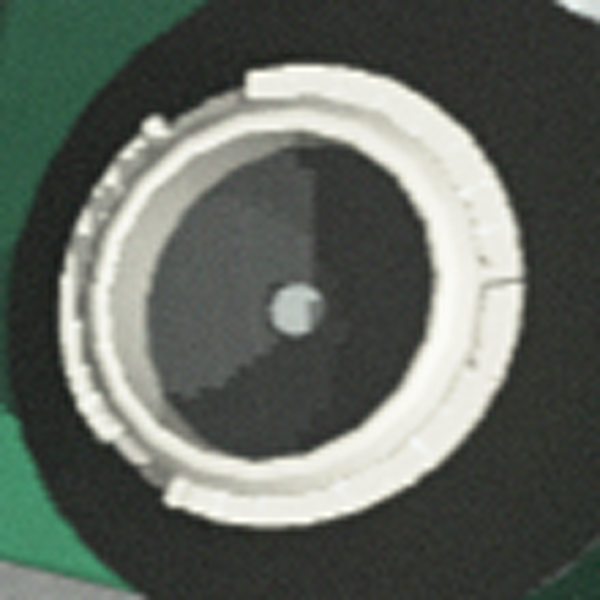

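```bash
cat >> h.py <<'E'
def frame(az,tilt=28):
    a,t=np.radians(az),np.radians(tilt)
    z=np.array([np.sin(t)*np.cos(a),np.sin(t)*np.sin(a),np.cos(t)])
    x=np.array([np.cos(t)*np.cos(a),np.cos(t)*np.sin(a),-np.sin(t)])  # downhill dir
    return np.stack([x,np.cross(z,x),z],1)
def circ(m,az,r,s,n=72,tilt=28):
    th=np.linspace(0,2*np.pi,n,endpoint=False);F=frame(az,tilt)
    return np.array(m)+(np.c_[r*np.cos(th),r*np.sin(th),0*th+s])@F.T
def ld():
    z=np.load('cal.npz')
    a={k:z['scene'+k] for k in('intrinsics','rvec','tvec')};b={k:z['side'+k] for k in('intrinsics','rvec','tvec')}
    w=np.load('w1.npz');return a,b,{'intrinsics':w['intrinsics'],'T_tool_cam':w['T_tool_cam']},w['T']
E
cat > ov.py <<'E'
from h import *
import sys
def ov(m,az,out):
    a,b,w,T=ld();ims=[]
    for f,p,c,r in(('wrist1',w,(340,120),50),('scene1',a,(275,188),30),('side1',b,(233,168),30)):
        im=cv2.imread(f'pics/{f}.png');k=390/(2*r)
        o=cv2.resize(im[c[1]-r:c[1]+r,c[0]-r:c[0]+r],(390,390),interpolation=cv2.INTER_CUBIC)
        for rr,s,col in((26.5,0,(0,0,255)),(34,-9,(0,255,0)),(0.1,0,(255,0,255)),(60,-30,(255,128,0))):
            uv=proj(p,circ(m,az,rr,s),T); uv=(uv-np.array(c)+r+.5)*k
            cv2.polylines(o,[np.int32(uv)],True,col,1)
        ims.append(o)
    h=np.vstack([np.hstack(ims[:2]),np.hstack([ims[2],0*ims[2]])]);cv2.imwrite(out,cv2.resize(h[:, :],(780,780))[:]);
    cv2.imwrite(out,np.hstack([cv2.resize(i,(266,266)) for i in ims]) if 0 else cv2.resize(h,(600,600)))
if __name__=='__main__': ov([float(x) for x in sys.argv[1:4]],float(sys.argv[4]),sys.argv[5])
E
python3 - <<'E'
from h import *
from scipy.optimize import least_squares
a,b,w,T=ld();print(np.round(T,3))
# white hulls
H=[]
for f,p,box in(('wrist1',w,(285,395,65,175)),('scene1',a,(300,300,0,0)),('side1',b,(0,0,0,0))):
    im=cv2.imread(f'pics/{f}.png')
    if f!='wrist1': continue
    x0,x1,y0,y1=box
    m=((im.min(2)>105)).astype(np.uint8);mm=np.zeros_like(m);mm[y0:y1,x0:x1]=m[y0:y1,x0:x1]
    n,l,st,ce=cv2.connectedComponentsWithStats(mm);i=1+np.argmax(st[1:,4]);print(f,st[i],ce[i])
    c=max(cv2.findContours((l==i).astype(np.uint8),0,1)[0],key=cv2.contourArea)
    print(cv2.fitEllipse(cv2.convexHull(c)))
    inner=cv2.findContours((l==i).astype(np.uint8),cv2.RETR_CCOMP,1)
    for cc in inner[0]:
        if cv2.contourArea(cc)>200: print(cv2.contourArea(cc),cv2.fitEllipse(cc))
E
python3 ov.py 568 -24 199 180 pics/ov1.png
```

```text
[[-0.00000e+00 -1.00000e-03  1.00000e+00  5.00186e+02]
 [ 1.00000e-03  1.00000e+00  1.00000e-03 -8.90690e+01]
 [-1.00000e+00  1.00000e-03 -0.00000e+00  3.00969e+02]
 [ 0.00000e+00  0.00000e+00  0.00000e+00  1.00000e+00]]
wrist1 [ 296   77   85   85 3283] [338.7237283 118.3886689]
((337.9385070800781, 118.80360412597656), (82.04004669189453, 88.33963775634766), 46.533363342285156)
5505.5 ((338.2285461425781, 118.94332885742188), (80.53147888183594, 87.2628402709961), 50.02702331542969)
2418.0 ((337.7300109863281, 119.66014862060547), (50.365814208984375, 61.29457473754883), 28.440902709960938)
```

View pics/ov1.png

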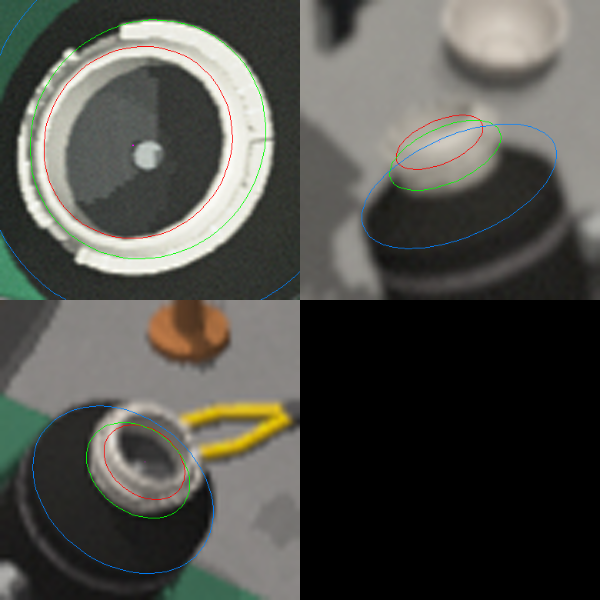

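```bash
cat > fit.py <<'E'
from h import *
from scipy.optimize import least_squares
a,b,w,T=ld()
wp=np.array([(320,65),(380,83),(430,115),(475,155),(505,205),(523,270),(515,340),(490,390),(430,460),(370,500),(290,525),(240,520),(62,310),(62,270)])*110/600+[285,65]-.5
sp=np.array([(110,160),(135,125),(165,114),(190,117),(205,118),(218,130),(225,155)])/5+[240,155]-.5
dp=np.array([(180,180),(187,145),(205,125),(235,115),(265,125),(283,145),(293,190),(280,215),(245,228)])/5+[185,135]-.5
def hull(p,m,az,tilt,extra=-14):
    P=np.vstack([circ(m,az,26.5,0,120,tilt),circ(m,az,29.5,-5,120,tilt),circ(m,az,34,-9,120,tilt),circ(m,az,34,extra,120,tilt)])
    return cv2.convexHull(proj(p,P,T).astype(np.float32))
def res(x,extra=-14):
    m,az,tilt=x[:3],x[3],28
    r=[]
    for p,pt,wt in((w,wp,1),(a,sp,.8),(b,dp,.8)):
        h=hull(p,m,az,tilt,extra)
        r+= [wt*cv2.pointPolygonTest(h,(float(u),float(v)),True) for u,v in pt]
    return np.array(r)
if __name__=='__main__':
    for ex in(-9.1,-14,-20):
        s=least_squares(lambda x:res(x,ex),[568,-24,205,180],x_scale=[1,1,1,3],diff_step=1e-4,loss='soft_l1')
        print(ex,np.round(s.x,2),round(s.cost,2),np.round(s.fun,1))
E
python3 fit.py
```

```text
-9.1 [563.68 -22.18 214.42 143.1 ] 5.91 [-1.7 -0.3  1.   0.8  0.5 -0.5 -0.7 -0.   0.2 -0.1 -0.8  0.1  0.8 -0.2
  0.5  0.3 -0.5 -0.2 -0.8 -0.6 -1.3 -0.5  0.5  0.5 -0.1 -0.1  0.1 -0.7
 -1.3 -1.2]
-14 [563.12 -23.11 213.43 154.8 ] 5.01 [-0.9  0.3  1.3  0.7  0.  -1.1 -1.  -0.1  0.5  0.3 -0.4  0.3  0.5 -0.4
  1.  -0.  -0.5  0.1 -0.7 -0.3 -0.8 -0.3  0.4  0.3 -0.4 -0.6 -0.4 -0.7
 -1.  -0.7]
-20 [562.43 -24.76 213.24 171.04] 3.94 [-0.4  0.4  1.   0.2 -0.1 -0.9 -0.8  0.1  0.6  0.2 -0.2  0.6  0.4 -0.3
  0.6 -0.  -0.   0.6 -0.3 -0.  -0.2  0.1  0.4  0.2 -0.8 -1.2 -0.9 -0.7
 -0.9 -0.2]
```

```bash
python3 - <<'E'
from h import *
a,b,w,T=ld()
def gp(p,uv,z):
    C,D=rays(p,uv,T);return (C+D*((z-C[2])/D[:,2])[:,None])[:,:2]
for z in(8,20):
    q=gp(w,[(262,160),(447,205),(293,46),(498,101)],z);print(q.round(1))
    for i,j in((0,1),(2,3),(0,2),(1,3)):
        d=q[j]-q[i];print(np.degrees(np.arctan2(d[1],d[0])).round(1),np.linalg.norm(d).round(1))
for z in(115,130):
    q=gp(w,[(392,57),(343,192)],z);d=q[0]-q[1];print(z,q.round(1),np.degrees(np.arctan2(d[1],d[0])))
# trunnions triangulated scene(crop3 origin 240,155 scale5)
for uv in(((125,375),),((325,240),)): print(gp(a,np.array(uv)/5+[240,155],125))
E
python3 ov.py 563 -24 213.5 165 pics/ov2.png
```

```text
[[ 511.3  -98.3]
 [ 823.1 -174.8]
 [ 554.    65.8]
 [ 864.6   -8.4]]
-13.8 321.1
-13.4 319.4
75.4 169.6
76.0 171.5
[[ 511.   -96. ]
 [ 814.2 -170.3]
 [ 552.5   63.7]
 [ 854.6   -8.5]]
-13.8 312.2
-13.4 310.6
75.4 165.0
76.0 166.8
115 [[ 648.5   36. ]
 [ 610.3 -117.6]] 76.03602094217345
130 [[ 641.7   33.8]
 [ 605.3 -112.8]] 76.03602094217344
[[ 613.65218738 -116.27870212]]
[[646.61957836  36.03875503]]
```

View pics/ov2.png

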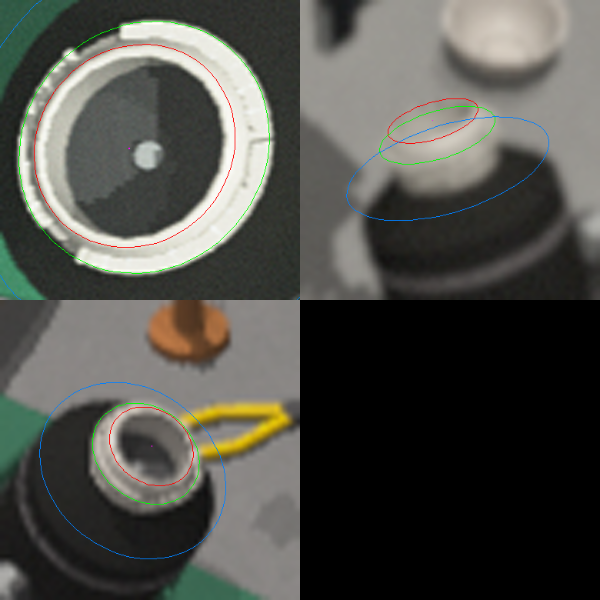

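```bash
python3 - <<'E'
from fit import *
for ex in(-9.1,-14,-20):
    f=lambda x:res([*x,166],ex)
    s=least_squares(f,[565,-24,208],diff_step=1e-4,loss='soft_l1')
    print(ex,np.round(s.x,2),round(s.cost,2),np.round(s.fun,1))
for m in((563,-24,213.5),(567,-24,205)):
    F=frame(166)
    for d in(135,150,165): print(m,d,proj(w,np.array(m)-d*F[:,2],T),proj(b,np.array(m)-d*F[:,2]))
ims=[]
for f,c,r in(('scene1',(275,188),20),('side1',(233,168),20)):
    im=cv2.imread(f'pics/{f}.png')
    ims.append(cv2.resize(im[c[1]-r:c[1]+r,c[0]-r:c[0]+r],(400,400),interpolation=cv2.INTER_CUBIC))
cv2.imwrite('pics/crop5.png',np.hstack(ims))
E
```

```text
-9.1 [563.05 -24.33 213.03] 7.76 [-0.6  0.5  1.3  0.5 -0.2 -1.3 -1.3 -0.4  0.4  0.4 -0.2  0.5 -0.1 -0.9
  0.5 -0.2 -0.3  0.3 -0.5 -0.  -2.  -1.1  0.3  0.3 -0.7 -1.1 -0.8 -0.8
 -1.1 -1.4]
-14 [562.85 -24.27 213.06] 5.46 [-0.6  0.5  1.3  0.4 -0.2 -1.2 -1.1 -0.2  0.5  0.3 -0.2  0.5  0.2 -0.6
  0.6 -0.1 -0.3  0.4 -0.5 -0.  -1.1 -0.5  0.4  0.3 -0.7 -1.  -0.8 -0.8
 -1.  -0.8]
-20 [562.53 -24.2  213.32] 4.07 [-0.4  0.5  1.2  0.2 -0.3 -1.  -0.8  0.2  0.7  0.3 -0.3  0.5  0.5 -0.3
  0.7 -0.  -0.2  0.4 -0.4 -0.  -0.2  0.1  0.4  0.2 -0.7 -1.  -0.7 -0.7
 -0.9 -0.1]
(563, -24, 213.5) 135 [[355.52223391 126.6191432 ]] [[217.97724813 186.32419159]]
(563, -24, 213.5) 150 [[357.12644495 127.15702667]] [[216.47008665 188.30801209]]
(563, -24, 213.5) 165 [[358.61584806 127.65641564]] [[214.98942265 190.25695495]]
(567, -24, 205) 135 [[356.35748558 126.08538318]] [[216.98777868 187.8574904 ]]
(567, -24, 205) 150 [[357.89549494 126.63059546]] [[215.49700326 189.81770523]]
(567, -24, 205) 165 [[359.32581104 127.13763132]] [[214.03230526 191.74363096]]
```

View pics/crop5.png

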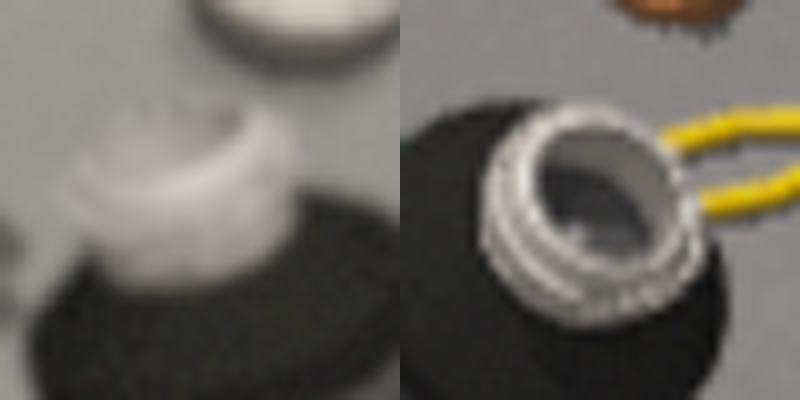

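```bash
python3 - <<'E'
from fit import *
print(tri(rays(w,(338.9,121.3),T),rays(b,(231,171.3))))
# rim bore centres: wrist rim ellipse centre, side rim ellipse centre, scene
print(proj(w,(563,-24,213.3),T),proj(b,(563,-24,213.3)),proj(a,(563,-24,213.3)))
E
```

```text
(array([573.29536047, -27.52641304, 189.24257082]), [np.float64(2.058328511511862), np.float64(2.0583285115119025)])
[[332.49834366 118.90834475]] [[232.86388107 166.7814623 ]] [[271.0652827  181.65846407]]
```

```bash
python3 - <<'E'
from fit import *
m=np.array([563,-24,213.3]);F=frame(166)
def ang(uv,s):
    C,D=rays(w,np.array(uv)*110/600+[285,65]-.5,T);D=D[0]
    P=m+s*F[:,2];t=((P-C)@F[:,2])/(D@F[:,2]);q=(C+t*D-P)@F
    return np.degrees(np.arctan2(q[1],q[0])).round(1),np.hypot(q[0],q[1]).round(1)
for n,uv in(('UL tooth',(155,125)),('UL tooth inner',(168,135)),('UL ridge start',(247,85)),('LL ridge end',(110,440)),('LL tooth?',(175,495)),('R line',(500,283)),('R2',(480,360)),('R0',(483,262))):
    print(n,ang(uv,-9),ang(uv,-7),ang(uv,-14))
im=cv2.imread('pics/wrist1.png')
# unwrap at s=-9.. radial 24..36
th=np.arange(0,360,.5);out=[]
for r in np.linspace(38,22,60):
    P=m-9*F[:,2]+np.c_[r*np.cos(np.radians(th)),r*np.sin(np.radians(th)),0*th]@F.T
    out.append(proj(w,P,T))
mp=np.array(out,np.float32)
u=cv2.remap(im,mp[...,0],mp[...,1],cv2.INTER_CUBIC)
u=cv2.resize(u,(720,240));
for k in range(0,360,30): cv2.putText(u,str(k),(2*k,12),0,.4,(0,0,255),1);cv2.line(u,(2*k,14),(2*k,22),(0,0,255),1)
cv2.imwrite('pics/unw.png',u)
E
```

```text
UL tooth (np.float64(-38.5), np.float64(33.6)) (np.float64(-39.0), np.float64(33.0)) (np.float64(-37.5), np.float64(35.2))
UL tooth inner (np.float64(-39.9), np.float64(31.1)) (np.float64(-40.4), np.float64(30.5)) (np.float64(-38.8), np.float64(32.6))
UL ridge start (np.float64(-64.2), np.float64(32.4)) (np.float64(-64.9), np.float64(32.0)) (np.float64(-62.6), np.float64(33.7))
LL ridge end (np.float64(55.9), np.float64(33.0)) (np.float64(56.5), np.float64(32.5)) (np.float64(54.3), np.float64(34.2))
LL tooth? (np.float64(80.5), np.float64(33.1)) (np.float64(81.2), np.float64(32.8)) (np.float64(78.6), np.float64(33.9))
R line (np.float64(-161.6), np.float64(31.8)) (np.float64(-161.9), np.float64(31.9)) (np.float64(-160.9), np.float64(31.5))
R2 (np.float64(178.4), np.float64(31.3)) (np.float64(178.4), np.float64(31.5)) (np.float64(178.5), np.float64(30.9))
R0 (np.float64(-155.5), np.float64(29.6)) (np.float64(-155.9), np.float64(29.8)) (np.float64(-154.5), np.float64(29.3))
```

View pics/unw.png

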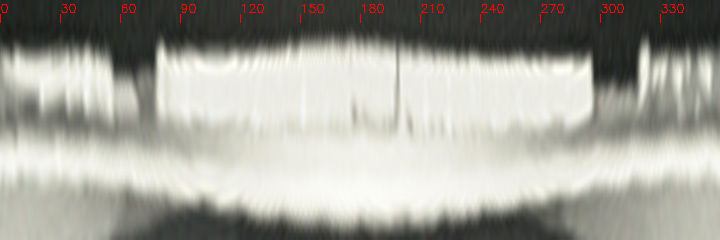

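Mouth is at about (563,-24,213) mm, axis azimuth 166°. The starts are visible at 56–79° and ±120° from there. Next I'll hover over the small orange lid.

servo_tool(hand=[0,0,0,0,0,0,0,0], slide=[[20,-30,-10],[45,-60,-20],[75,-95,-30],[105,-132,-42],[130,-132,-42],[145,-132,-42],[151,-132,-42],[151,-132,-42]], roll=[-0.1,-0.2,-0.3,-0.3,-0.3,-0.3,-0.3,-0.3])

```text
time: 2.85
eef_pos: [457.5, -221.8, 149.7]
ee_rot: [137.6, 89.9, 154.8]
ft_force: [-0.0, 0.2, 0.3]
grip_width: 85.5
```

```bash
python3 - <<'E'
from h import *
s=robot.sense();T=toolT(s);print(np.round(s['eef_pos'],1),np.round(T[:3,:3],3),s['time'],np.round(s['joint_positions'],1))
w=cap('wrist','wrist2.png')
np.savez('w2.npz',T=T,intrinsics=w['intrinsics'],T_tool_cam=w['T_tool_cam'])
E
```

```text
[ 457.5 -221.8  149.7] [[-0.001 -0.295  0.955]
 [ 0.001  0.955  0.295]
 [-1.     0.001 -0.001]] 2.85 [-25.9  16.2 -18.8  55.1  -0.   47. ]
```

View pics/wrist2.png

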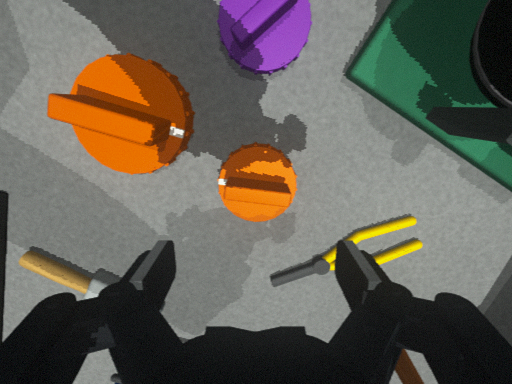

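```bash
cat > lidfit.py <<'E'
from h import *
from scipy.optimize import minimize
w2=np.load('w2.npz');w={'intrinsics':w2['intrinsics'],'T_tool_cam':w2['T_tool_cam']};T=w2['T']
im=cv2.imread('pics/wrist2.png');hsv=cv2.cvtColor(im,cv2.COLOR_BGR2HSV)
m=((hsv[...,0]>4)&(hsv[...,0]<20)&(hsv[...,1]>150)).astype(np.uint8);mm=0*m;mm[135:230,210:305]=m[135:230,210:305]
c=max(cv2.findContours(mm,0,1)[0],key=cv2.contourArea);h=cv2.convexHull(c).reshape(-1,2)
def pts(x):
    th=np.linspace(0,2*np.pi,90);P=[]
    for z in(0,26.5): P.append(np.c_[x[0]+39.5*np.cos(th),x[1]+39.5*np.sin(th),0*th+z])
    return np.vstack(P)
cc=c.reshape(-1,2)
def cost(x):
    H=cv2.convexHull(proj(w,pts(x),T).astype(np.float32))
    d=np.array([cv2.pointPolygonTest(H,(float(u),float(v)),True) for u,v in h]);return np.sum(np.minimum(np.abs(d),3)**2)
r=minimize(cost,[457,-222],method='Nelder-Mead');print(r.x,r.fun,len(h))
x=r.x
o=cv2.resize(im[130:235,200:310],(880,840),interpolation=cv2.INTER_CUBIC)[:,:]
def dr(P,col,close=True):
    uv=(proj(w,P,T)-[200,130]+.5)*8;cv2.polylines(o,[np.int32(uv)],close,col,1)
import sys
az=float(sys.argv[1]);ca,sa=np.cos(np.radians(az)),np.sin(np.radians(az))
for z in(26.5,60.5):
    B=np.array([(30,7),(30,-7),(-30,-7),(-30,7)]);dr(np.c_[x[0]+B[:,0]*ca-B[:,1]*sa,x[1]+B[:,0]*sa+B[:,1]*ca,0*B[:,0]+z],(255,0,0))
dr(pts(x)[:90],(0,255,0));dr(pts(x)[90:],(0,255,255))
cv2.imwrite('pics/'+sys.argv[2],cv2.resize(o,(620,590)))
E
python3 lidfit.py 192 lf1.png
```

```text
[ 459.7057635  -222.08692097] 2.810690871494279 31
```

View pics/lf1.png

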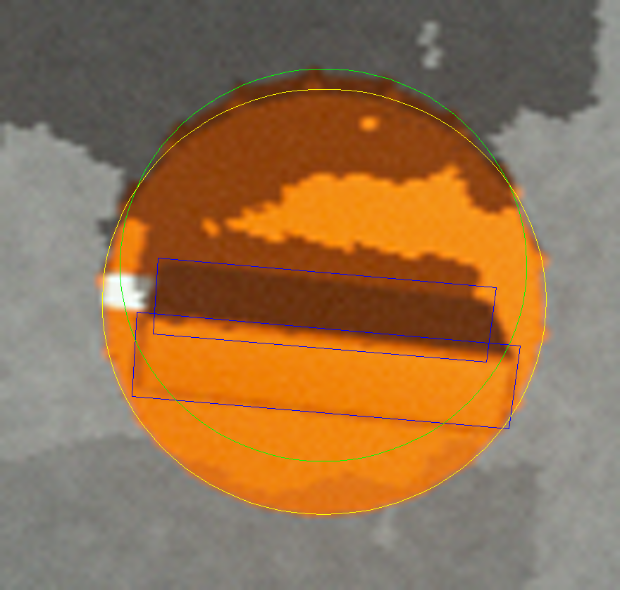

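The fit puts the lid at (459.7,-222.1), azimuth 192°. The 79 mm outline matches, so this is the right lid.

servo_tool(hand=[0,0,0,0,0,0,0,0], slide=[[10,-1,2],[20,-1,2],[30,-1,2],[40,-1,2],[50,-1,2],[60,-1,2],[60,-1,2],[60,-1,2]], roll=[-0.148,-0.296,-0.444,-0.592,-0.74,-0.888,-1.036,-1.184])

```text
time: 3.7
eef_pos: [461.3, -222.4, 91.4]
ee_rot: [-112.1, 89.9, -26.7]
ft_force: [-0.1, 0.6, -0.5]
grip_width: 85.4
```

servo_tool(hand=[0,0,0,0,0.3,0.9,0.9,0.9], slide=[[10,0,0],[25,0,0],[40,0,0],[54,0,0],[54,0,0],[54,0,0],[54,0,0],[54,0,0]], roll=[-0.148,-0.296,-0.296,-0.296,-0.296,-0.296,-0.296,-0.296], newtons=20)

```text
time: 4.5
eef_pos: [461.2, -222.7, 37.4]
ee_rot: [-128.0, 89.9, -26.0]
ft_force: [0.3, 0.4, -0.3]
grip_width: 28.3
```

```bash
python3 - <<'E'
from h import *
s=robot.sense();T=toolT(s);print(np.round(s['eef_pos'],1),np.round(T[:3,:3],3),s['time'],np.round(s['joint_positions'],1),s['grip_width'],s['ft_force'])
w=cap('wrist','wrist3.png')
E
```

```text
[ 461.2 -222.7   37.4] [[ 0.002 -0.978 -0.208]
 [-0.001 -0.208  0.978]
 [-1.    -0.002 -0.001]] 4.5 [-25.8  23.  -28.   38.9  -0.  -37.8] 28.255155238596693 [ 0.33212408  0.40123974 -0.30603157]
```

View pics/wrist3.png

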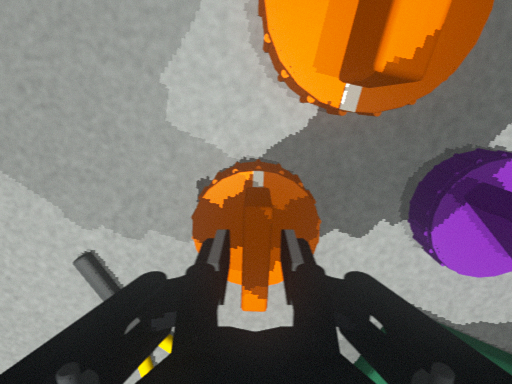

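The lid is centred between the pads. I'll close the grip and lift a little.

servo_tool(hand=[0.95,0.95,0.95,0.95,0.95,0.95,0.95,0.95], slide=[[0,0,0],[0,0,0],[0,0,0],[0,0,0],[0,0,0],[-10,0,0],[-30,0,0],[-60,0,0]], roll=[0,0,0,0,0,0,0,0], newtons=25)

```text
time: 5.35
eef_pos: [458.1, -221.4, 95.5]
ee_rot: [53.2, 89.7, 155.2]
ft_force: [0.4, 0.3, -1.6]
grip_width: 13.9
```

```bash
python3 - <<'E'
from h import *
s=robot.sense();T=toolT(s);print(np.round(s['eef_pos'],1),s['time'],s['grip_width'],s['ft_force'])
w=cap('wrist','wrist4.png')
E
```

```text
[ 458.1 -221.4   95.5] 5.35 13.873741411227305 [ 0.39169937  0.33985462 -1.59599112]
```

View pics/wrist4.png

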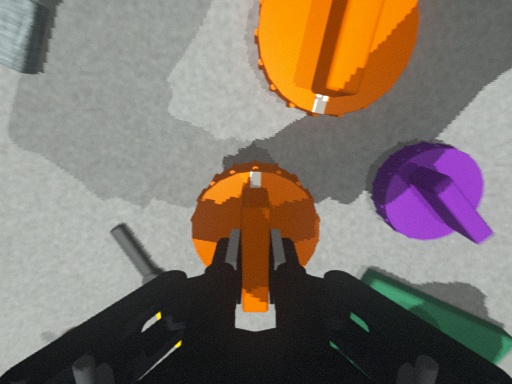

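The lid is held: 13.9 mm opening and about 1.6 N of weight. Now I'll carry it above the neck.

servo_tool(hand=[0.95,0.95,0.95,0.95,0.95,0.95,0.95,0.95], slide=[[-40,0,0],[-85,0,0],[-125,-15,17],[-160,-44,51],[-190,-74,85],[-195,-103,119],[-195,-132,153],[-195,-146,170]], roll=[0,0,0,0.05,0.1,0.15,0.19,0.19])

```text
time: 6.2
eef_pos: [569.4, -22.2, 291.8]
ee_rot: [-53.8, 89.9, 37.5]
ft_force: [-0.6, -0.3, -1.4]
grip_width: 13.5
```

```bash
python3 - <<'E'
from h import *
s=robot.sense();T=toolT(s);print(np.round(s['eef_pos'],1),np.round(T[:3,:3],3),s['time'],s['grip_width'],s['ft_force'],np.round(s['joint_positions'],1))
b=cap('side');a=cap('scene')
ims=[]
for p,c,r in((a,(270,170),50),(b,(233,155),50)):
    im=cv2.cvtColor(p['pixels'],cv2.COLOR_RGB2BGR)
    ims.append(cv2.resize(im[c[1]-r:c[1]+r,c[0]-r:c[0]+r],(400,400),interpolation=cv2.INTER_CUBIC))
cv2.imwrite('pics/crop6.png',np.hstack(ims))
E
```

```text
[569.4 -22.2 291.8] [[ 0.002 -1.    -0.022]
 [ 0.001 -0.022  1.   ]
 [-1.    -0.002  0.001]] 6.2 13.502200033479978 [-0.58073049 -0.32148793 -1.39319937] [-2.3 18.4  6.1 77.6  0.1 -3.5]
```

View pics/crop6.png

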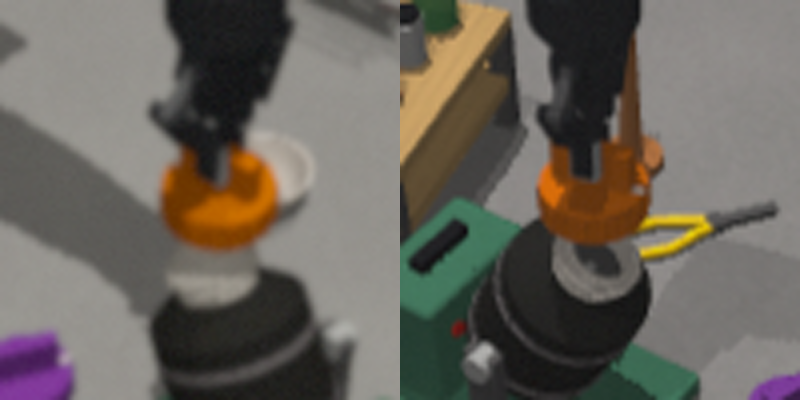

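servo_tool(hand=[0.95,0.95,0.95,0.95,0.95,0.95,0.95,0.95], slide=[[0,0,0],[10,0,0],[20,0,0],[30,0,0],[36,0,0],[40,0,0],[42,0,0],[42,0,0]], roll=[0,0,0,0,0,0,0,0], newtons=20)

```text
time: 7.1
eef_pos: [568.0, -26.5, 249.2]
ee_rot: [-156.0, 89.9, -64.9]
ft_force: [1.1, -2.9, -2.9]
grip_width: 13.3
```

```bash
cat > st.py <<'E'
from h import *
import sys
s=robot.sense();T=toolT(s);print(np.round(s['eef_pos'],1),'toolz az',np.degrees(np.arctan2(T[1,2],T[0,2])).round(1),'t',s['time'],'w',round(float(s['grip_width']),1),'F',np.round(s['ft_force'],1),'M',np.round(s['ft_torque'],2))
if len(sys.argv)>1:
    b=cap('side');a=cap('scene');ims=[]
    for p,c,r in((a,(270,175),36),(b,(233,160),36)):
        im=cv2.cvtColor(p['pixels'],cv2.COLOR_RGB2BGR)
        ims.append(cv2.resize(im[c[1]-r:c[1]+r,c[0]-r:c[0]+r],(400,400),interpolation=cv2.INTER_CUBIC))
    cv2.imwrite('pics/'+sys.argv[1],np.hstack(ims))
E
python3 st.py s1.png
```

```text
[568.  -26.5 249.2] toolz az 91.1 t 7.1 w 13.3 F [ 1.1 -2.9 -2.9] M [-0.65 -0.21 -0.  ]
```

View pics/s1.png

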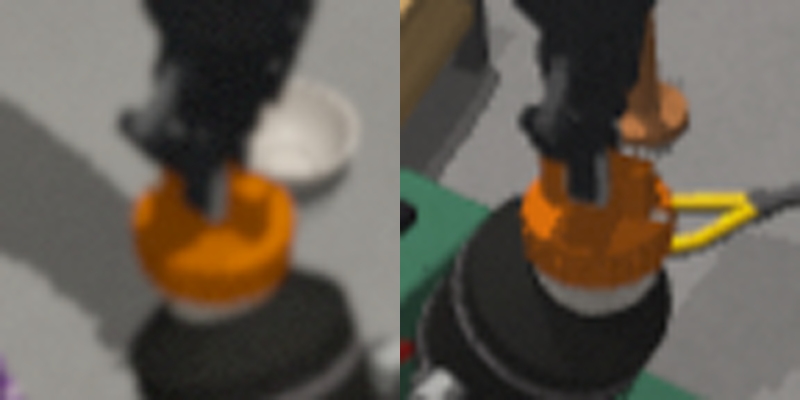

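servo_tool(hand=[0.95,0.95,0.95,0.95,0.95,0.95,0.95,0.95], slide=[[0,0,2],[1,2,3],[2,4,3],[3,6,4],[4,8,4],[5,10,5],[6,13,5],[6,13,5]], roll=[0,0,0,0,0,0,0,0])

```text
time: 8.0
eef_pos: [558.0, -24.2, 245.4]
ee_rot: [-132.8, 89.4, -41.7]
ft_force: [5.5, -9.9, 0.1]
grip_width: 13.6
```

```bash
python3 st.py s2.png
```

```text
[558.  -24.2 245.4] toolz az 91.0 t 8.0 w 13.6 F [ 5.5 -9.9  0.1] M [-2.41 -1.24 -0.09]
```

View pics/s2.png

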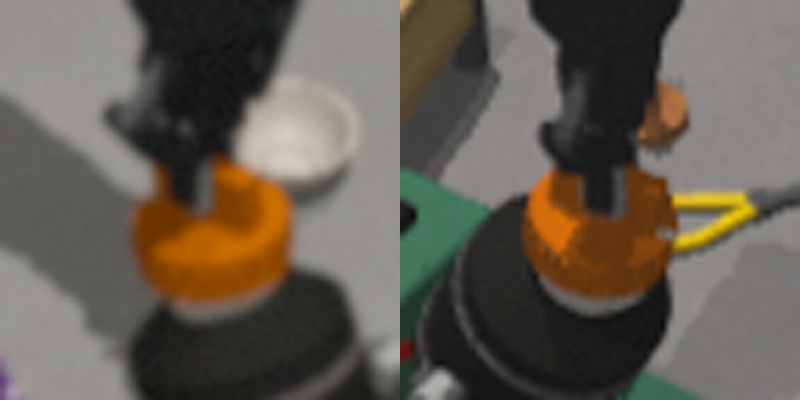

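servo_tool(hand=[0.95,0.95,0.95,0.95,0.95,0.95,0.95,0.95], slide=[[0,0,-3],[0,1,-5],[1,3,-5],[2,5,-5],[3,7,-5],[4,9,-4],[5,10,-4],[5,10,-4]], roll=[0,0,0,0,0,0,0,0])

```text
time: 8.9
eef_pos: [548.1, -26.7, 240.4]
ee_rot: [-115.9, 89.5, -24.9]
ft_force: [4.9, -5.5, 0.2]
grip_width: 13.4
```

```bash
python3 st.py s3.png
```

```text
[548.1 -26.7 240.4] toolz az 91.0 t 8.9 w 13.4 F [ 4.9 -5.5  0.2] M [-1.41 -1.23 -0.21]
```

View pics/s3.png

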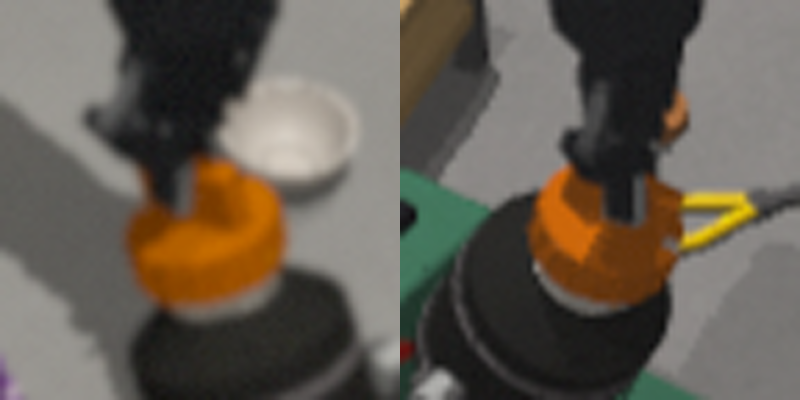

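The lid pivots in the pads as planned, and s3 shows it leaning about 20° toward the robot. Forces stay small, so I'll continue.

servo_tool(hand=[0.95,0.95,0.95,0.95,0.95,0.95,0.95,0.95], slide=[[1,1,-1],[2,3,-1],[3,5,-1],[4,7,-1],[5,8,-1],[6,9,-1],[6,9,-1],[6,9,-1]], roll=[0,0,0,0,0,0,0,0])

```text
time: 9.8
eef_pos: [542.1, -27.3, 236.2]
ee_rot: [-100.0, 89.1, -8.9]
ft_force: [7.7, -4.9, 4.8]
grip_width: 13.5
```

```bash
python3 st.py s4.png
```

```text
[542.1 -27.3 236.2] toolz az 91.1 t 9.8 w 13.5 F [ 7.7 -4.9  4.8] M [-1.03 -1.85 -0.1 ]
```

View pics/s4.png

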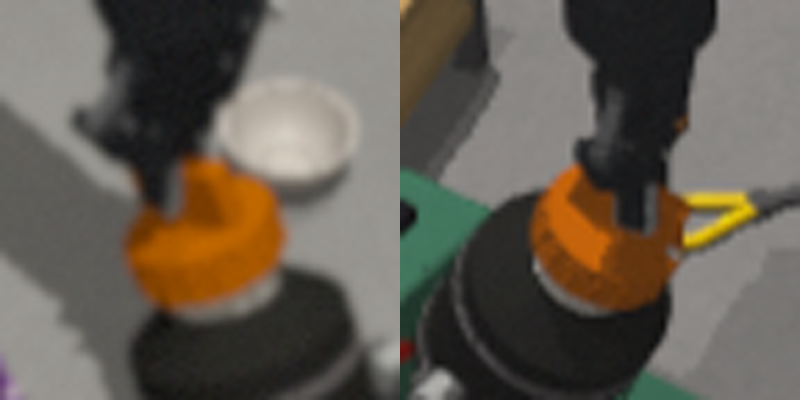

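servo_tool(hand=[0.75,0.75,0.75,0.75,0.75,0.75,0.75,0.75], slide=[[0,0,0],[0,0,0],[0,0,0],[0,0,0],[0,0,0],[0,0,0],[0,0,0],[0,0,0]], roll=[0,0,0,0,0,0,0,0])

```text
time: 10.7
eef_pos: [535.7, -26.3, 232.2]
ee_rot: [72.6, 90.0, 163.7]
ft_force: [0.0, 0.3, -0.2]
grip_width: 21.6
```

```bash
python3 st.py s5.png; python3 -c "
from h import *
cap('wrist','wrist5.png')"
```

```text
[535.7 -26.3 232.2] toolz az 91.1 t 10.7 w 21.6 F [ 0.   0.3 -0.2] M [ 0.03  0.06 -0.05]
```

View pics/s5.png

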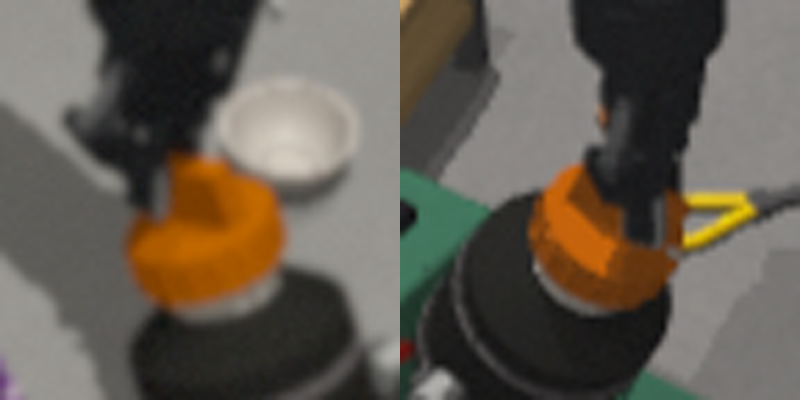

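View pics/wrist5.png

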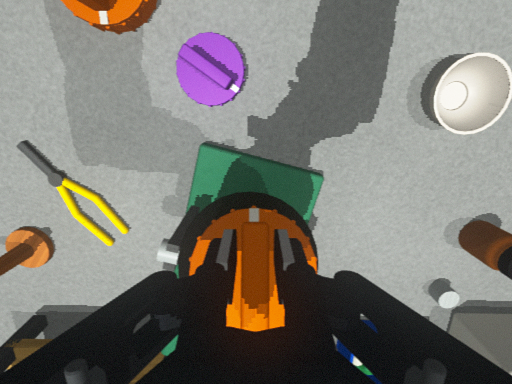

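```bash
cat > lo.py <<'E'
from h import *
import sys
# lid wireframe at mouth frame: angle phi, height h of lid_center
M=np.array([563,-24,213.3])
def wf(h,phi,M=M,az=166,tilt=28,lat=(0,0)):
    F=frame(az,tilt);c,s=np.cos(np.radians(phi)),np.sin(np.radians(phi))
    R=F@np.array([[c,-s,0],[s,c,0],[0,0,1]]);O=M+F@np.array([lat[0],lat[1],h])
    th=np.linspace(0,2*np.pi,72);L=[]
    for z in(-30,-3.5): L.append(np.c_[39.5*np.cos(th),39.5*np.sin(th),0*th+z])
    B=np.array([(30,7),(30,-7),(-30,-7),(-30,7),(30,7)],float)
    for z in(-3.5,30.5): L.append(np.c_[B,0*B[:,0]+z])
    L.append(np.array([[34,0,-3.5],[38,0,-3.5]]))
    return [l@R.T+O for l in L]
def draw(im,p,T,L,c,r,size=400):
    k=size/(2*r);y0,x0=c[1]-r,c[0]-r
    o=cv2.resize(im[y0:y0+2*r,x0:x0+2*r],(size,size),interpolation=cv2.INTER_CUBIC) if im.shape[0]>size-1 or im.shape[0]==384 else im
    for l,col in zip(L,((0,255,0),(0,255,255),(255,0,0),(255,255,0),(0,0,255))):
        cv2.polylines(o,[np.int32((proj(p,l,T)-[x0,y0]+.5)*k)],False,col,1)
    return o
E
python3 - <<'E'
from lo import *
a,b,w,_=ld();T=toolT();print(np.round(T,2))
L=wf(20,15)
o1=draw(cv2.imread('pics/wrist5.png'),w,T,L,(255,270),100)
s=cv2.imread('pics/s5.png')
def on(o,p,c,r):
    for l,col in zip(L,((0,255,0),(0,255,255),(255,0,0),(255,255,0),(0,0,255))):
        cv2.polylines(o,[np.int32((proj(p,l)-[c[0]-r,c[1]-r]+.5)*400/(2*r))],False,col,1)
    return o
o2=on(s[:,:400].copy(),a,(270,175),36);o3=on(s[:,400:].copy(),b,(233,160),36)
cv2.imwrite('pics/lo1.png',cv2.resize(np.vstack([np.hstack([o2,o3]),np.hstack([o1,0*o1])]),(600,600)))
E
```

```text
[[-0.0000e+00 -1.0000e+00 -2.0000e-02  5.3571e+02]
 [ 0.0000e+00 -2.0000e-02  1.0000e+00 -2.6360e+01]
 [-1.0000e+00  0.0000e+00  0.0000e+00  2.3231e+02]
 [ 0.0000e+00  0.0000e+00  0.0000e+00  1.0000e+00]]
```

View pics/lo1.png

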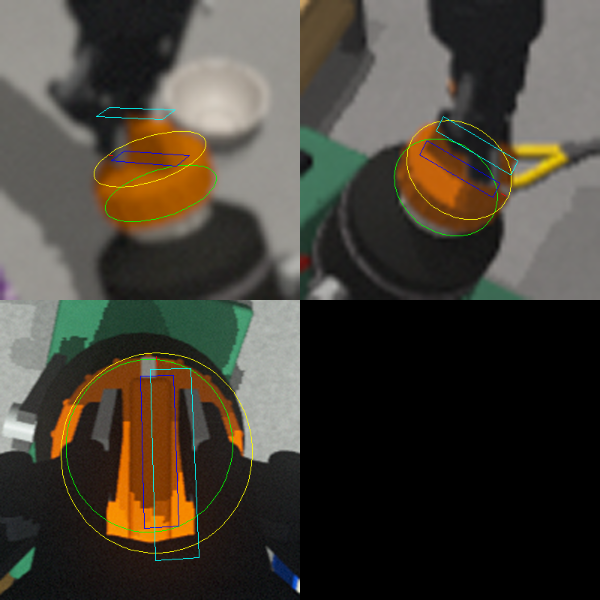

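servo_tool(hand=[0.7,0.6,0.6,0.6,0.6,0.6,0.6,0.6], slide=[[-5,0,0],[-20,0,0],[-50,0,0],[-90,20,0],[-100,60,0],[-100,80,0],[-100,80,0],[-100,80,0]], roll=[0,0,0,0,0,0,0,0])

```text
time: 11.65
eef_pos: [456.1, -27.9, 332.9]
ee_rot: [-92.2, 89.9, -1.1]
ft_force: [0.2, -0.5, 0.2]
grip_width: 34.8
```

```bash
cat > full.py <<'E'
from h import *
import sys
n=sys.argv[1]
s=robot.sense();T=toolT(s);print(np.round(s['eef_pos'],1),s['time'])
w=cap('wrist',f'w_{n}.png');a=cap('scene',f'sc_{n}.png');b=cap('side',f'si_{n}.png')
np.savez(f'T_{n}.npz',T=T)
ims=[]
for p,c,r in((w,None,0),(a,(275,190),36),(b,(230,170),36)):
    im=cv2.cvtColor(p['pixels'],cv2.COLOR_RGB2BGR)
    if c is None: ims.append(cv2.resize(im,(533,400)));continue
    ims.append(cv2.resize(im[c[1]-r:c[1]+r,c[0]-r:c[0]+r],(400,400),interpolation=cv2.INTER_CUBIC))
cv2.imwrite(f'pics/full_{n}.png',np.vstack([np.hstack(ims[1:]),np.hstack([ims[0],np.zeros((400,267,3),np.uint8)])])[:,:800] if 0 else cv2.resize(np.vstack([np.hstack(ims[1:]),np.hstack([ims[0],np.zeros((400,267,3),np.uint8)])]),(600,600)))
E
python3 full.py A
```

```text
[456.1 -27.9 332.9] 11.65
```

View pics/full_A.png

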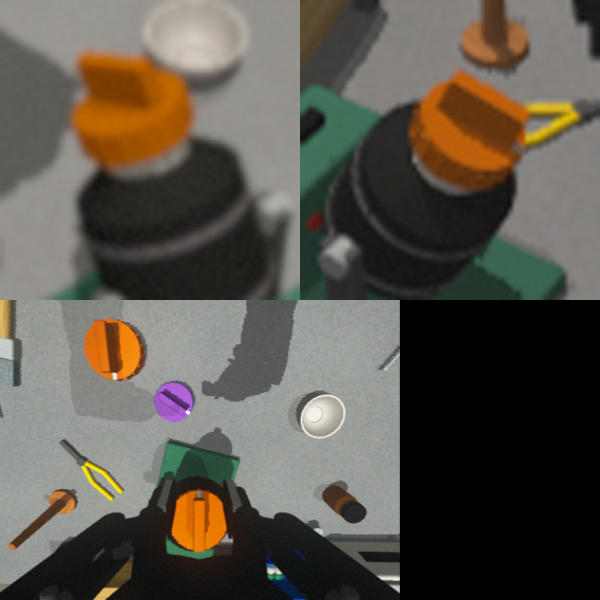

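```bash
cat > lp.py <<'E'
from h import *
from scipy.optimize import minimize
import sys
n=sys.argv[1]
a,b,w,_=ld();T=np.load(f'T_{n}.npz')['T']
S=4
V=[]
def seg(im):
    hsv=cv2.cvtColor(im,cv2.COLOR_BGR2HSV)
    m=((hsv[...,0]>3)&(hsv[...,0]<22)&(hsv[...,1]>140)&(hsv[...,2]>60))
    return m
C0=np.array([553,-22,232.])
ims={}
for f,p,rr,wt in((f'w_{n}',w,75,1.),(f'sc_{n}',a,32,2.),(f'si_{n}',b,32,2.)):
    im=cv2.imread(f'pics/{f}.png');ims[f]=im
    c=np.round(proj(p,C0,T)[0]).astype(int);c=np.clip(c,rr,[511-rr,383-rr])
    sub=cv2.resize(im[c[1]-rr:c[1]+rr,c[0]-rr:c[0]+rr],None,fx=S,fy=S,interpolation=cv2.INTER_CUBIC)
    m=seg(sub).astype(np.uint8)
    k,l,st,ce=cv2.connectedComponentsWithStats(m);i=1+np.argmax(st[1:,4]);m=(l==i).astype(np.uint8)
    if f[0]=='s':pass
    dark=(sub.max(2)<45).astype(np.uint8) if f[0]=='w' else 0*m   # occluders in wrist
    V.append((p,c-rr,m,cv2.dilate(dark,np.ones((5,5))),wt,sub))
th=np.linspace(0,2*np.pi,60)
cyl=np.vstack([np.c_[39.5*np.cos(th),39.5*np.sin(th),0*th+z] for z in(-30,-3.5)])
bar=np.array([(x,y,z) for x in(30,-30) for y in(7,-7) for z in(-3.5,30.5)],float)
def Rm(x): return Ro.from_rotvec(x[3:6]).as_matrix()
def rend(x,v):
    p,o,m=v[:3];R=Rm(x);r=np.zeros_like(m)
    for q in(cyl,bar):
        uv=(proj(p,q@R.T+x[:3],T)-o+.5)*S
        cv2.fillConvexPoly(r,cv2.convexHull(np.int32(np.round(uv*16))),1,shift=4)
    return r
def cost(x):
    e=0
    for v in V:
        r=rend(x,v);d=((r!=v[2])&(v[3]==0));e+=v[4]*d.sum()
    return e/100
def init(az,tilt,lx):
    F=frame(az,tilt);c,s=np.cos(np.radians(lx)),np.sin(np.radians(lx));return Ro.from_matrix(F@np.array([[c,-s,0],[s,c,0],[0,0,1]])).as_rotvec()
phi=float(sys.argv[2])
best=None
for tilt in(28,20):
    x0=np.r_[C0,init(166,tilt,phi)]
    sim=np.vstack([x0]+[x0+d for d in np.diag([6,6,6,.15,.15,.2])])
    r=minimize(cost,x0,method='Nelder-Mead',options=dict(initial_simplex=sim,maxiter=700,xatol=.02,fatol=.05))
    r=minimize(cost,r.x,method='Nelder-Mead',options=dict(initial_simplex=np.vstack([r.x]+[r.x+d for d in np.diag([3,3,3,.08,.08,.1])]),maxiter=700,xatol=.02,fatol=.05))
    if best is None or r.fun<best.fun: best=r
x=best.x;R=Rm(x);z=R[:,2]
print('cost',best.fun,'lid_center',x[:3].round(1),'tilt',np.degrees(np.arccos(z[2])).round(1),'az',np.degrees(np.arctan2(z[1],z[0])).round(1))
F=frame(166);q=(x[:3]-[563,-24,213.3])@F;lx=R[:,0]@F
print('in mouth frame',q.round(1),'phi',np.degrees(np.arctan2(lx[1],lx[0])).round(1),'angle to mouth axis',np.degrees(np.arccos(z@F[:,2])).round(1))
o=[]
for v in V:
    r=rend(x,v);s=v[5].copy();cs=cv2.findContours(r,0,1)[0];cv2.drawContours(s,cs,-1,(0,255,0),1);cs=cv2.findContours(v[2],0,1)[0];cv2.drawContours(s,cs,-1,(255,0,0),1);o.append(cv2.resize(s,(260,260)))
cv2.imwrite(f'pics/lp_{n}.png',np.hstack(o))
E
python3 lp.py A 15
```

```text
cost 47.95 lid_center [555.1 -26.8 231.8] tilt 25.6 az 175.9
in mouth frame [-2.5  4.6 19.6] phi 10.8 angle to mouth axis 5.1
```

View pics/lp_A.png

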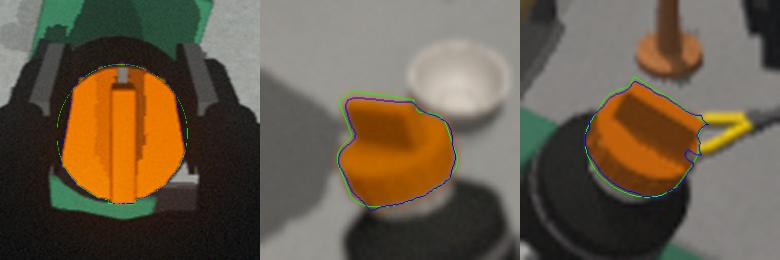

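Fit A agrees in all three views: the lid sits on the thread tops, lid_center is about 19.6 mm above the mouth, φ is about 11°, tilt 25.6°. Now I'll regrasp the bar on the axis.

servo_tool(hand=[0.65,0.65,0.65,0.65,0.65,0.65,0.65,0.65], slide=[[0,-40,0],[0,-75,-1],[10,-89,-1],[35,-89,-1],[60,-89,-1],[80,-89,-1],[93,-89,-1],[95,-89,-1]], roll=[0,0,0,0,0,0,0,0])

```text
time: 12.6
eef_pos: [542.9, -27.1, 234.3]
ee_rot: [86.6, 89.7, 177.7]
ft_force: [0.1, -0.2, 0.2]
grip_width: 29.9
```

servo_tool(hand=[0.95,0.95,0.95,0.95,0.95,0.95,0.95,0.95], slide=[[0,0,0],[0,0,0],[0,0,0],[0,0,0],[0,0,0],[1,0,0],[2,0,0],[3,0,0]], roll=[0,0,0,0,0,-0.05,-0.13,-0.2], newtons=20)

```text
time: 13.4
eef_pos: [544.6, -27.6, 236.0]
ee_rot: [-139.7, 89.9, -37.0]
ft_force: [-5.6, -1.7, 11.1]
grip_width: 13.6
```

```bash
python3 st.py s6.png
```

```text
[544.6 -27.6 236. ] toolz az 102.7 t 13.4 w 13.6 F [-5.6 -1.7 11.1] M [-0.51  1.22 -0.48]
```

View pics/s6.png

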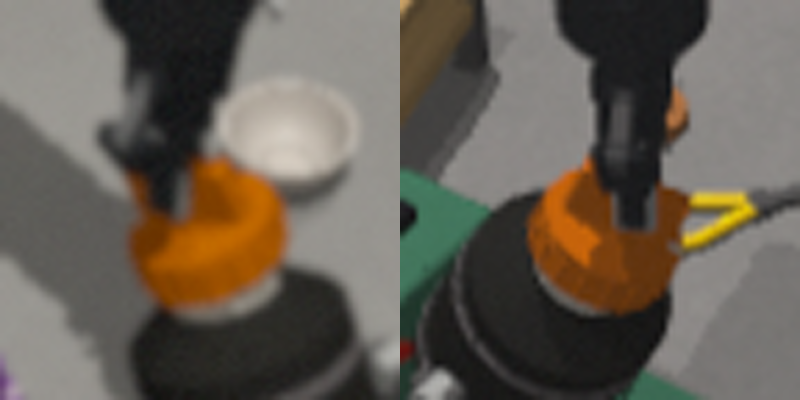

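servo_tool(hand=[0.95,0.95,0.95,0.95,0.95,0.95,0.95,0.95], slide=[[0,1,0],[0,2,0],[0,2,0],[0,2,0],[0,2,0],[0,2,0],[0,2,0],[0,2,0]], roll=[-0.07,-0.14,-0.21,-0.28,-0.35,-0.42,-0.5,-0.5])

```text
time: 14.3
eef_pos: [546.2, -36.0, 238.2]
ee_rot: [166.9, 88.8, -62.2]
ft_force: [1.7, -18.8, 7.4]
grip_width: 13.6
```

```bash
python3 st.py s7.png
```

```text
[546.2 -36.  238.2] toolz az 130.9 t 14.3 w 13.6 F [  1.7 -18.8   7.4] M [-4.77 -0.65 -0.42]
```

View pics/s7.png

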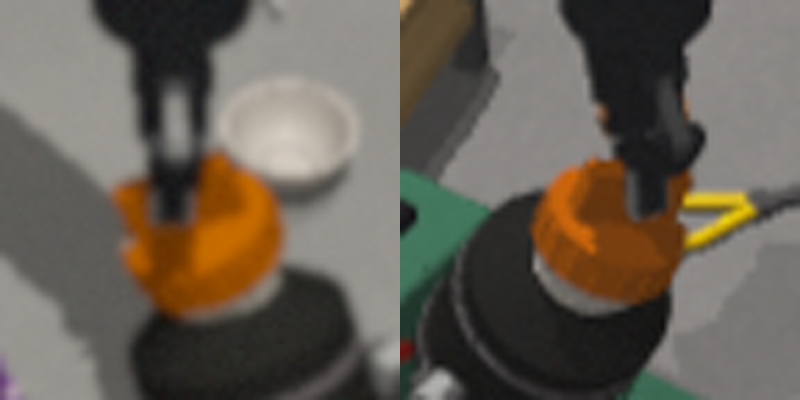

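The firm grip starts to cock the lid, with 19 N sideways. I'll let it settle and turn with a loose fork instead.

servo_tool(hand=[0.7,0.7,0.7,0.7,0.7,0.7,0.7,0.7], slide=[[0,0,0],[0,0,0],[0,0,0],[-4,0,0],[-8,0,0],[-8,0,0],[-8,0,0],[-8,0,0]], roll=[0,0,0,0,0,0,0,0])

```text
time: 15.2
eef_pos: [542.7, -27.5, 242.2]
ee_rot: [40.5, 90.0, 171.8]
ft_force: [0.4, 0.6, -0.1]
grip_width: 25.6
```

```bash
python3 st.py; python3 full.py B; python3 lp.py B 50
```

```text
[542.7 -27.5 242.2] toolz az 131.2 t 15.2 w 25.6 F [ 0.4  0.6 -0.1] M [0.01 0.05 0.05]
[542.7 -27.5 242.2] 15.2
cost 241.99 lid_center [554.  -27.4 225.9] tilt 28.8 az -177.8
in mouth frame [ 1.1  5.5 14.9] phi 46.7 angle to mouth axis 7.7
```

View pics/full_B.png

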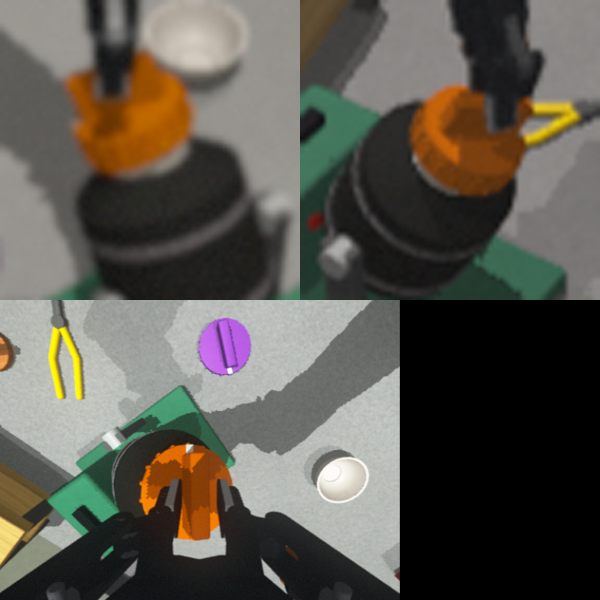

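View pics/lp_B.png

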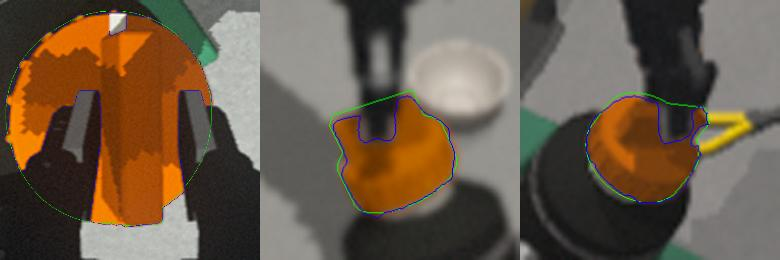

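```bash
python3 - <<'E'
s=open('lp.py').read()
s=s.replace("dark=(sub.max(2)<45).astype(np.uint8) if f[0]=='w' else 0*m   # occluders in wrist","""dark=(sub.max(2)<(45 if f[0]=='w' else 75)).astype(np.uint8)
    if f[0]=='s':
        dark[int(sub.shape[0]*.55):]=0
        k,l=cv2.connectedComponents(dark);ids=set(l[:3].ravel())-{0};dark=np.isin(l,list(ids)).astype(np.uint8) if ids else 0*m
        dark=cv2.dilate(dark,np.ones((9,9)))""")
open('lp.py','w').write(s)
E
python3 lp.py B 50;python3 lp.py A 12
```

```text
cost 185.66 lid_center [554.  -28.3 226.8] tilt 28.0 az -173.6
in mouth frame [ 0.4  6.3 15.5] phi 49.9 angle to mouth axis 9.5
cost 47.92 lid_center [555.2 -26.7 231.6] tilt 25.7 az 175.1
in mouth frame [-2.5  4.5 19.4] phi 11.4 angle to mouth axis 4.7
```

View pics/lp_B.png

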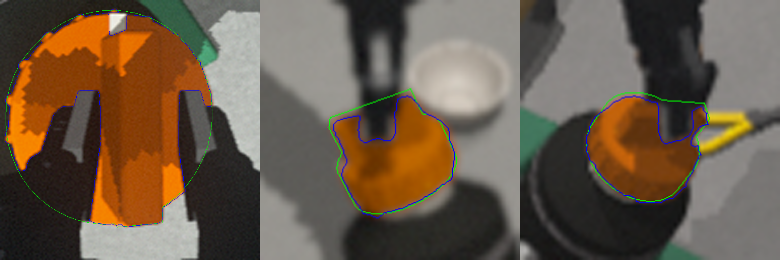

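servo_tool(hand=[0.78,0.78,0.78,0.78,0.78,0.78,0.78,0.78], slide=[[0,0,0],[0,0,0],[0,0,0],[0,0,0],[0,0,0],[0,0,0],[0,0,0],[0,0,0]], roll=[0,0,-0.08,-0.16,-0.24,-0.32,-0.4,-0.4])

```text
time: 16.15
eef_pos: [543.4, -28.8, 243.4]
ee_rot: [158.3, 89.8, -47.7]
ft_force: [0.4, -1.6, 4.5]
grip_width: 18.7
```

```bash
python3 st.py; python3 full.py C; python3 lp.py C 60
```

```text
[543.4 -28.8 243.4] toolz az 154.1 t 16.15 w 18.7 F [ 0.4 -1.6  4.5] M [-0.63  0.01 -0.36]
[543.4 -28.8 243.4] 16.15
cost 230.42 lid_center [554.9 -27.3 226.3] tilt 26.0 az -173.7
in mouth frame [ 0.1  5.2 14.8] phi 66.4 angle to mouth axis 9.4
```

View pics/full_C.png

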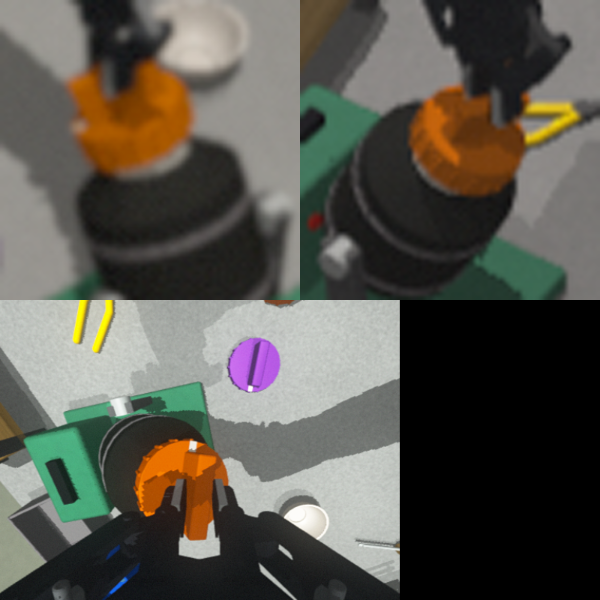

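View pics/lp_C.png

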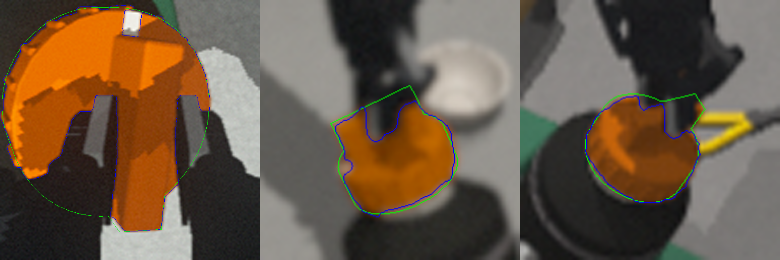

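servo_tool(hand=[0.7,0.65,0.6,0.6,0.6,0.6,0.6,0.6], slide=[[0,0,0],[-5,0,0],[-25,0,0],[-60,0,0],[-90,0,0],[-90,0,0],[-90,0,0],[-90,0,0]], roll=[0,0,0,0,0,0,0,0])

```text
time: 17.1
eef_pos: [542.1, -27.3, 331.1]
ee_rot: [15.9, 89.9, 170.0]
ft_force: [-0.2, 0.1, 0.7]
grip_width: 33.9
```

```bash
python3 st.py; python3 full.py D; python3 lp.py D 62
```

```text
[542.1 -27.3 331.1] toolz az 154.1 t 17.1 w 33.9 F [-0.2  0.1  0.7] M [ 0.05  0.06 -0.03]
[542.1 -27.3 331.1] 17.1
cost 55.75 lid_center [554.1 -25.  223. ] tilt 31.5 az 174.1
in mouth frame [ 2.9  3.1 12.5] phi 67.6 angle to mouth axis 5.3
```

View pics/full_D.png

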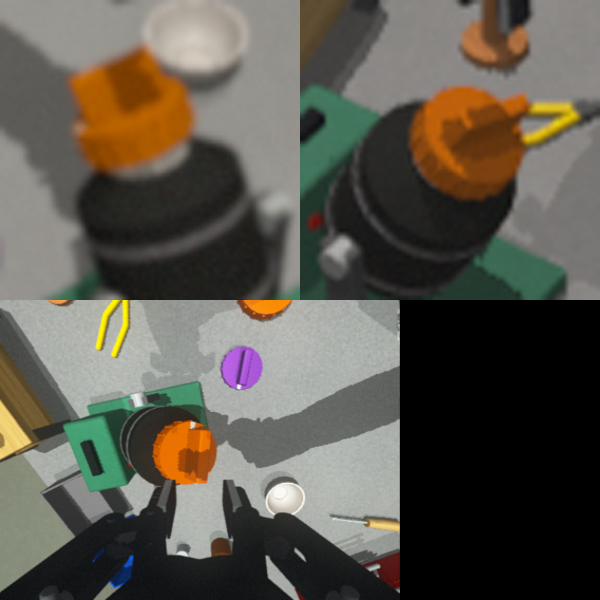

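View pics/lp_D.png

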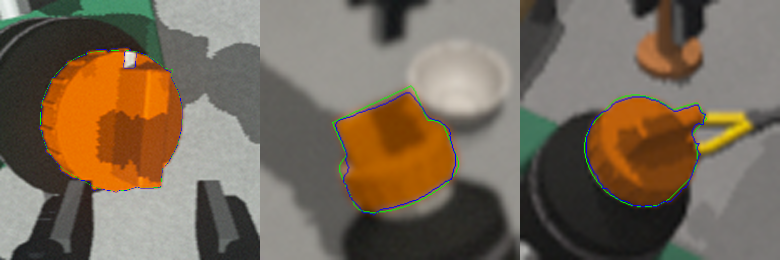

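The lid has dropped 7 mm into the starts: height is now about 12.5 mm at φ≈67°, which matches the start I saw. Next I'll straddle the bar and turn forward.

servo_tool(hand=[0.65,0.65,0.65,0.65,0.65,0.72,0.77,0.77], slide=[[20,-3,0],[50,-3,0],[75,-3,0],[88,-3,0],[93,-3,0],[93,-3,0],[93,-3,0],[93,-3,0]], roll=[0.07,0.15,0.15,0.15,0.15,0.15,0.15,0.15])

```text
time: 18.05
eef_pos: [544.0, -25.3, 239.8]
ee_rot: [118.8, 90.0, -95.7]
ft_force: [-2.2, -1.0, -1.8]
grip_width: 19.6
```

servo_tool(hand=[0.78,0.78,0.78,0.78,0.78,0.78,0.78,0.78], slide=[[0,0,0],[0,0,0],[0,0,0],[0,0,0],[0,0,0],[0,0,0],[0,0,0],[0,0,0]], roll=[0.07,0.14,0.21,0.28,0.35,0.42,0.49,0.49])

```text
time: 18.85
eef_pos: [544.1, -23.9, 240.5]
ee_rot: [-54.2, 89.9, 63.3]
ft_force: [-4.3, 3.5, 4.1]
grip_width: 18.8
```

```bash
python3 st.py; python3 full.py E; python3 lp.py E 52
```

```text
[544.1 -23.9 240.5] toolz az 117.5 t 18.85 w 18.8 F [-4.3  3.5  4.1] M [0.8  0.59 0.14]
[544.1 -23.9 240.5] 18.85
cost 190.3 lid_center [556.5 -26.2 224.3] tilt 27.8 az 170.0
in mouth frame [-0.1  3.7 12.4] phi 49.8 angle to mouth axis 1.9
```

View pics/full_E.png

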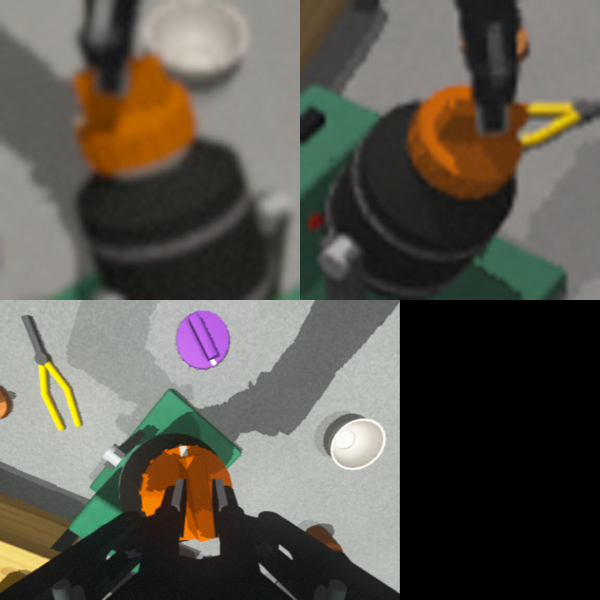

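servo_tool(hand=[0.8,0.8,0.8,0.8,0.8,0.82,0.82,0.82], slide=[[0,0,0],[0,0,0],[1,0,0],[1,0,0],[1,0,0],[2,0,0],[2,0,0],[2,0,0]], roll=[0.08,0.17,0.26,0.35,0.44,0.53,0.62,0.7])

```text
time: 19.8
eef_pos: [545.9, -23.4, 239.0]
ee_rot: [-43.7, 89.7, 33.6]
ft_force: [-0.8, 7.2, 6.5]
grip_width: 15.8
```

```bash
python3 st.py; python3 full.py F; python3 lp.py F 15
```

```text
[545.9 -23.4 239. ] toolz az 77.3 t 19.8 w 15.8 F [-0.8  7.2  6.5] M [1.31 0.23 0.29]
[545.9 -23.4 239. ] 19.8
cost 167.31 lid_center [558.9 -25.8 223.7] tilt 24.2 az 172.4
in mouth frame [-1.7  2.8 10.8] phi -0.0 angle to mouth axis 4.7
```

View pics/full_F.png

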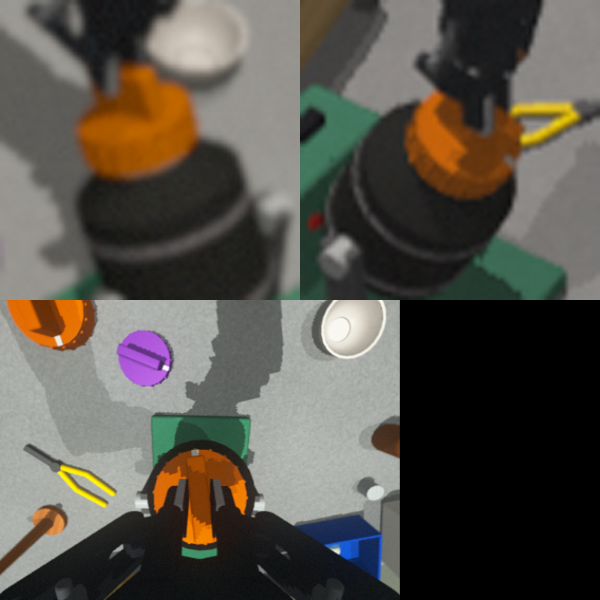

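servo_tool(hand=[0.83,0.83,0.83,0.83,0.83,0.83,0.83,0.83], slide=[[1,0,0],[2,0,0],[2,0,0],[2,0,0],[2,0,0],[2,0,0],[2,0,0],[2,0,0]], roll=[0.06,0.12,0.18,0.24,0.3,0.36,0.42,0.42])

```text
time: 20.75
eef_pos: [545.5, -21.0, 237.5]
ee_rot: [7.8, 89.4, 61.3]
ft_force: [-2.9, 12.0, 8.0]
grip_width: 15.2
```

```bash
python3 st.py; python3 full.py G; python3 lp.py G -20
```

```text
[545.5 -21.  237.5] toolz az 53.5 t 20.75 w 15.2 F [-2.9 12.   8. ] M [2.52 0.22 0.37]
[545.5 -21.  237.5] 20.75
cost 184.98 lid_center [558.8 -24.5 220.9] tilt 26.0 az 164.5
in mouth frame [-0.1  1.5  8.5] phi -18.1 angle to mouth axis 2.2
```

View pics/full_G.png

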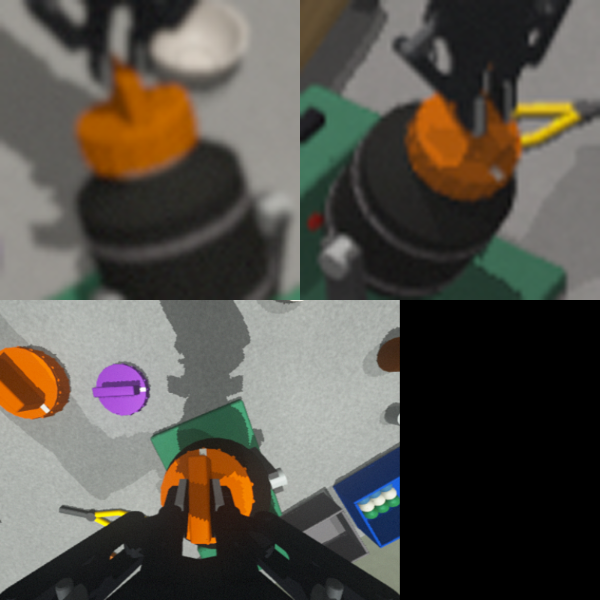

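Height is about 8.5 mm at φ=-18°, so it is about home. I'll loosen the fork slightly and turn further until it is tight.

servo_tool(hand=[0.8,0.8,0.8,0.8,0.8,0.8,0.8,0.8], slide=[[0,0,0],[0,0,0],[0,0,0],[0,0,0],[0,0,0],[0,0,0],[0,0,0],[0,0,0]], roll=[0,0.06,0.12,0.18,0.24,0.3,0.36,0.36])

```text
time: 21.7
eef_pos: [546.1, -20.8, 237.5]
ee_rot: [25.0, 89.4, 57.9]
ft_force: [-1.5, 12.1, 7.7]
grip_width: 17.5
```

```bash
python3 st.py; python3 full.py H; python3 lp.py H -30
```

```text
[546.1 -20.8 237.5] toolz az 32.9 t 21.7 w 17.5 F [-1.5 12.1  7.7] M [2.54 0.02 0.36]
[546.1 -20.8 237.5] 21.7
cost 206.28 lid_center [558.5 -24.9 220.5] tilt 28.5 az 166.7
in mouth frame [0.2 2.  8.3] phi -33.5 angle to mouth axis 0.6
```

View pics/full_H.png

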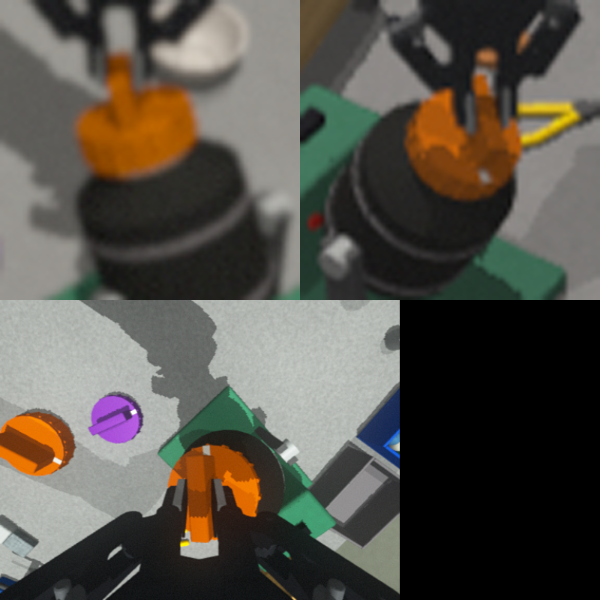

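servo_tool(hand=[0.79,0.79,0.79,0.79,0.79,0.79,0.79,0.79], slide=[[0,0,0],[0,0,0],[0,0,0],[0,0,0],[0,0,0],[0,0,0],[0,0,0],[0,0,0]], roll=[0.06,0.12,0.18,0.24,0.26,0.26,0.26,0.26])

```text
time: 22.65
eef_pos: [546.1, -19.5, 237.3]
ee_rot: [46.4, 89.3, 64.6]
ft_force: [-0.4, 14.5, 6.7]
grip_width: 18.0
```

```bash
python3 st.py; python3 full.py I; python3 lp.py I -40
```

```text
[546.1 -19.5 237.3] toolz az 18.1 t 22.65 w 18.0 F [-0.4 14.5  6.7] M [ 3.12 -0.1   0.73]
[546.1 -19.5 237.3] 22.65
cost 248.3 lid_center [558.8 -23.5 220.4] tilt 26.6 az 164.5
in mouth frame [0.4 0.5 8.3] phi -49.9 angle to mouth axis 1.6
```

Torque has risen to 0.73 N m, so it is tight. I'll open, retreat and check.

servo_tool(hand=[0.72,0.65,0.6,0.6,0.6,0.6,0.6,0.6], slide=[[0,0,0],[0,0,0],[-5,0,0],[-25,0,0],[-60,0,0],[-90,0,0],[-90,0,0],[-90,0,0]], roll=[0,0,0,0,0,0,0,0])

```text
time: 23.6
eef_pos: [544.6, -25.6, 325.9]
ee_rot: [-45.7, 89.9, -27.9]
ft_force: [0.3, -0.5, -0.3]
grip_width: 34.3
```

```bash
python3 st.py; python3 full.py J; python3 lp.py J -40
```

```text
[544.6 -25.6 325.9] toolz az 17.7 t 23.6 w 34.3 F [ 0.3 -0.5 -0.3] M [-0.02 -0.03 -0.02]
[544.6 -25.6 325.9] 23.6
cost 57.01 lid_center [558.6 -24.5 220.2] tilt 26.4 az 164.9
in mouth frame [0.4 1.6 8. ] phi -40.2 angle to mouth axis 1.7
```

View pics/full_J.png

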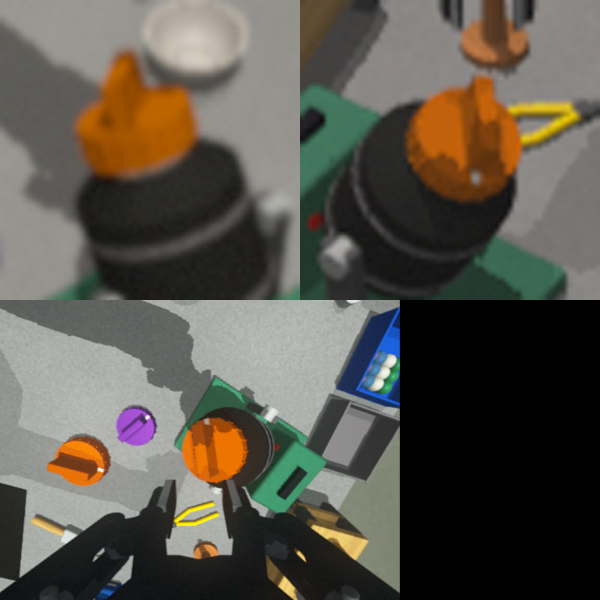

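View pics/lp_J.png

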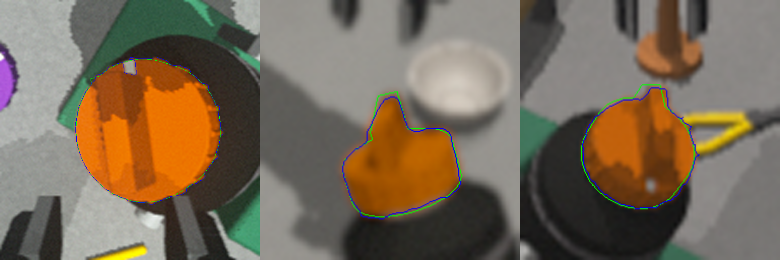

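```bash
python3 -c "
from h import *
print(robot.hand_in())"
```

```text
the job is handed in; nothing more can be done
None
```

The smaller orange lid is screwed home on the drum's neck and released. I handed the job in at about 24 s.

- **Tilt:** the moves offered no tool tilt, so I let the lid pivot in a light 20–25 N grip against the neck until it lay along the drum's axis.
- **Threading:** I turned it backward about 56°. It had dropped about 7 mm by then, confirmed by camera with the gripper clear. I then turned it forward about 107° with the fingers set as a loose fork, until the torque rose to 0.7 N m.
- **Last check, gripper clear:** lid_center is about 8.0 mm above the mouth, against 8.5 mm when home. The lid is square to within about 2°, which is about as close as the fit can tell, and the gripper was touching nothing. In the last pictures I saw no change in the other things on the bench that were in view, but I did not measure them.
- **Checks that disagreed:**
  - The neck position from the first pictures was a few mm off from the one the seated lid implied.
  - Fits with the gripper partly hiding the lid were less reliable. One read φ at -50°, while the clear view gave -40°.
  - The lid cocked during the backward turn, with about 19 N sideways, until I loosened the grip.

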